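# Charge the parts-washer hopper with loose hex nuts

## Robot

A 6-joint arm with a two-finger parallel gripper is mounted at the origin on a cart in front of the work surface, level with it; the furniture and walls round the work are solid. World frame = base frame: x ahead of the robot, y to its left, z up, the work surface at z = 0. Lengths are in m, angles in rad, forces in N, time in s.
With the tool pointing down it reaches from about 0.3 to 0.775 m from the base axis. Payload 14.6 kg.
Tool frame: the origin (TCP) lies midway between the tips of the shut fingers; the grasp point (between the pads) lies 19 mm behind it; z points along the fingers, y is the line along which they close (so a half turn about z gives the same grasp; the last joint's range is limited). The gripper opens to 85 mm and grips with 20 to 120 N. Pads are 22 mm wide; open, the fingers measure 114 mm over their backs; the gripper's body (76 mm by 85 mm) begins 54 mm behind the grasp point. The pads swing forward as they close: fully open they stand 13 mm farther back than shut.
Start: joints at [-1.396, 0.3, 1.521, -0, 1.321, -0.067], TCP at [0.132, -0.534, 0.195] pointing down, gripper open.
Joint ranges: [-3.03, 3.03], [-0.79, 2.21], [0.23, 2.52], [-1.04, 4.18], [0, 3.07], [-2.55, 2.55]. Speed limits (rad/s): [2.22, 2.22, 2.57, 3.14, 3.14, 3.14].

## Interface

Orientations are given as a unit quaternion [w, x, y, z].
In Python, from rig import read_state, capture, hand_in gives the robot as it stands. The module is installed in compiled form; this text tells all that it offers.
- The arm moves only by the tool apply_moves, never from a script. Its argument "steps" is a list of rows, each a list of 2 entries, a list of its own where there are three numbers: the shift along the tool's x, y, z in m, then the turn, a rotation vector about the tool's x, y, z in rad. A call has 1 to 5 rows; each row shifts and turns the commanded pose from where the row before left it, along the tool's axes as they then stand; what a row does not reach is not made up. A row lasts 1/8 s, in which the tool goes at most 62.5 mm and 10.7 degrees, less where a joint would pass 70% of its speed; a pose out of reach is approached as far as the arm can. A call with a gripper value outside its range is refused whole. "jaw" is the opening, from 0 (shut) to 1 (fully open), set as the call begins (left out, the last holds). The fingers move at their own pace and stop on an object; the grip force is fixed at half the most. Time passes only in rows, so rows that do not move let the fingers close. It gives the time, the measured TCP pose, the force, the opening and the grip force at its end, in the units of the state.
- read_state(): the state, without advancing time (a new reading comes with each control period).
- capture(name): name is "scene" or "top" or "wrist"; returns a dict with "frame" (480x640x3 uint8, red, green, blue), "z_map" (480x640 float32, m along the optical axis (not along the pixel's ray), 0 where there is no reading), "fx", "fy", "cx", "cy" (pixels), "R" (3x3) and "t" (3): a world point X has camera coordinates R X + t. Camera axes: x right, y down, z forward; pixel columns grow to the right and rows downward; lengths in m; the calibration is good to about 2 mm. A picture is of the moment at which its call begins.
- hand_in(): hands the job in; it is judged then, once.
The state is a dict: "time_s": time; "joints": joint angles; "qvel": joint speeds; "joint_torque": joint torques, N m; "tool_pos": TCP position; "orientation": TCP orientation; "wrist_force": force on the tool from outside, world axes, zero at the start; "moment": the same for the moment, N m; "gripper_width": opening from 0.0 (shut) to 1.0 (fully open); "grip_force": force on a finger pad.
Only numpy, scipy, OpenCV 4.12 (cv2) and the standard library are available. Lean on these libraries where they do the work, as an engineer would, in place of code of your own. Each camera call takes 0.05 s, during which the arm holds its last target. There are 200 camera calls.

## Task

Slide the yellow catch tray fully home under the blue hopper, against its back stop, and put every stray hex nut into the red scoop tote with the nuts already in it. When the tray is home and all the nuts are in the tote, lift the tote and tip it over the hopper so that every nut ends up in the tray underneath. Then set the empty tote back down upright on the bench, draw the filled tray back out until all of its box is clear of the hopper, and do not disturb the copper sleeve, the spanner or the red box beside the work.

Things in the scene. Friction and masses are not known exactly. Their poses are not given: they have to be found in the camera images.
- hopper_bay (a point): Point on the bench at the centre of the bay under the fixed blue hopper. +x: the way the tray slides in; y across, z up. Bay 106 mm wide between side plates (x -55 to +55 mm; ears flare outward ahead of them to x = -76), back stop face at x = +50 mm, clear height 62 mm. The hopper's box above is 120 (x) by 140 mm (y), from z = 62 mm to its rim at 151 mm.
- hopper_mouth (a point): Centre of the hopper's open top, 149 mm above the bench; axes as hopper_bay. The mouth is 112 (x) by 132 mm (y) inside and narrows by steep steel slopes to an outlet of about 72 x 74 mm straight below, right above the tray when the tray is home.
- tray_c (a point): Loose yellow catch tray, 0.25 kg, open on top, 100 (x) by 90 (y) by 48 mm high, walls and floor 4 mm. This point is the centre of its underside. +x is the leading end that goes into the bay; the pull is at the -x end. Home when this point coincides with hopper_bay (leading wall at the back stop), x axes alike.
- tray_grip (a point): Grasp point on the tray's pull: an upright black fin, 10 mm thick (tray y), 36 mm long (tray x), top 52 mm above the bench, standing on a flat tang 20 mm wide and 9 mm high. The point is at tray x = -125 mm, 34 mm above the bench; axes as tray_c.
- tote_c (a point): Loose red scoop tote, about 0.18 kg empty. Point: centre of its flat underside, 95 x 95 mm. Side and rear walls 45 mm high, walls and floor 4 mm. The -x side is open but for a shallow sloping lip that ends at x = -84 mm, 20 mm high (side walls run along it); the handle is at +x; z up. Nuts slide out when the lip end is tipped down 60 to 80 degrees.
- tote_grip (a point): Grasp point on the tote's handle: an upright black fin, 10 mm thick (tote y), in the tote's x-z plane, from x = 47 to 102 mm and from 35 to 85 mm above the underside. The point is at x = 79 mm, 64 mm above the underside; axes as tote_c.
- tote_lip (a point): Middle of the tote's pouring edge, at x = -84 mm, 20 mm above the underside; axes as tote_c.
- nut0_c (a point): Grey steel hex nut, 30 mm across flats, 34 mm across corners, 16 mm thick, 0.04 kg, with a hole through it. This point is its centre (8 mm above what it lies on when flat). z is the hole's axis, two flats face +x and -x and the others stand at 60 degree steps. Starts in the tote.
- nut1_c (a point): Grey steel hex nut, 30 mm across flats, 34 mm across corners, 16 mm thick, 0.04 kg, with a hole through it. This point is its centre (8 mm above what it lies on when flat). z is the hole's axis, two flats face +x and -x and the others stand at 60 degree steps. Starts in the tote.
- nut2_c (a point): Grey steel hex nut, 30 mm across flats, 34 mm across corners, 16 mm thick, 0.04 kg, with a hole through it. This point is its centre (8 mm above what it lies on when flat). z is the hole's axis, two flats face +x and -x and the others stand at 60 degree steps. May start loose on the bench, or be absent.
- nut3_c (a point): Grey steel hex nut, 30 mm across flats, 34 mm across corners, 16 mm thick, 0.04 kg, with a hole through it. This point is its centre (8 mm above what it lies on when flat). z is the hole's axis, two flats face +x and -x and the others stand at 60 degree steps. May start loose on the bench, or be absent.
- nut4_c (a point): Grey steel hex nut, 30 mm across flats, 34 mm across corners, 16 mm thick, 0.04 kg, with a hole through it. This point is its centre (8 mm above what it lies on when flat). z is the hole's axis, two flats face +x and -x and the others stand at 60 degree steps. May start loose on the bench, or be absent.
- nut5_c (a point): Grey steel hex nut, 30 mm across flats, 34 mm across corners, 16 mm thick, 0.04 kg, with a hole through it. This point is its centre (8 mm above what it lies on when flat). z is the hole's axis, two flats face +x and -x and the others stand at 60 degree steps. May start loose on the bench, or be absent.
- cooler_edge (a point): Middle of the upper left edge of a fixed finned aluminium cooler (110 mm high with a wooden batten on top) that lies to the right of the work: its left face runs along x from 0.23 to 0.68 m at y = 0.06 m; keep the gripper clear of it.
- sleeve: Copper sleeve, 28 mm across, 45 mm high, standing on the bench behind the tote; origin at the centre of its underside. Bystander.
- filter: Red cardboard box, 76 x 66 x 88 mm high, standing on the bench; origin at the centre of its underside. Bystander.
- spanner: Small steel spanner, 24 x 150 x 7 mm, lying flat on the bench; origin at the centre of its underside. Bystander.

How it is judged:
By the outcome, as a careful person would: the job done as asked, in the order asked, and still so for the second after the job is handed in, with the robot touching nothing.
Of nut2, nut3, nut4, nut5 only 2 to 4 are there at a start; the rules pass over those that are not, and their reading is None.
At some moment in a run one of nut2, nut3 may be knocked a few centimetres aside while the robot is not near it.
It also fails if it takes over 208 s, if anything falls off the work surface, if the arm or the gripper's body presses on something with over 40 N, if the wrist force passes 120 N, or if a joint passes its speed limit or range.

## Working session

There is one attempt and no reset: what is moved stays moved. The work goes in short steps, Python scripts to look and compute and a tool call to move; the robot and the scene stay as the last step left them, time stands still between calls to the robot, and variables do not carry over. Pictures are saved under pics/ and viewed, at most 14 in all, crops included, and the job is handed in when it is done.

Besides the shell and the picture viewer there is one more tool, called after "Emit:" in YAML: its name, and indented under it one key for each argument. apply_moves: Moves the arm, as the interface text tells. Its arguments: {"type":"object","properties":{"steps":{"type":"array"},"jaw":{"type":"number"}},"required":["steps"]}

```bash
mkdir -p pics
python3 - <<'E'
from rig import *
import cv2,numpy as np
for n in ("scene","top"):
    c=capture(n); cv2.imwrite(f"pics/{n}0.png",c["frame"][:,:,::-1]); np.savez(f"{n}0.npz",**c)
    print(n,c["fx"],c["cx"],c["cy"],np.round(-c["R"].T@c["t"],3),np.round(c["R"],3).tolist())
print(read_state())
E
```

```text
scene 443.0073793378437 312.41276905235827 237.1363223499051 [0.042 0.696 0.646] [[-0.64, -0.769, -0.005], [-0.485, 0.409, -0.773], [0.596, -0.492, -0.635]]
top 471.948610195461 319.8771825308878 240.92969131511342 [0.387 0.305 1.224] [[-0.019, -1.0, 0.009], [-0.991, 0.017, -0.132], [0.131, -0.012, -0.991]]
{'time_s': 0.1, 'joints': array([-1.39561752e+00,  3.00409513e-01,  1.52148721e+00,  9.93583630e-06,
        1.32071228e+00, -6.66039027e-02]), 'qvel': array([-0.00136675, -0.00118658, -0.00103351,  0.00069658, -0.00110916,
       -0.00090192]), 'joint_torque': array([ 1.07920943e-03, -5.44377673e+01, -3.62371981e+01, -8.08570030e-05,
        3.01910106e-03, -4.30661817e-05]), 'tool_pos': array([ 0.13164504, -0.5337693 ,  0.19459483]), 'orientation': array([-5.07687552e-04,  9.92701556e-01,  1.20595865e-01, -2.27683208e-05]), 'wrist_force': array([ 0.25968462,  0.32532379, -0.11739514]), 'moment': array([0.00955985, 0.00692292, 0.02002738]), 'grip_force': 0.0, 'gripper_width': 1.0001805854749983}
```

View pics/top0.png

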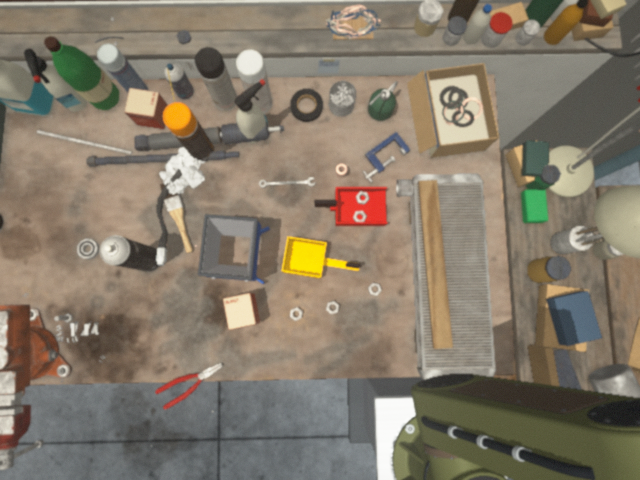

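View pics/scene0.png

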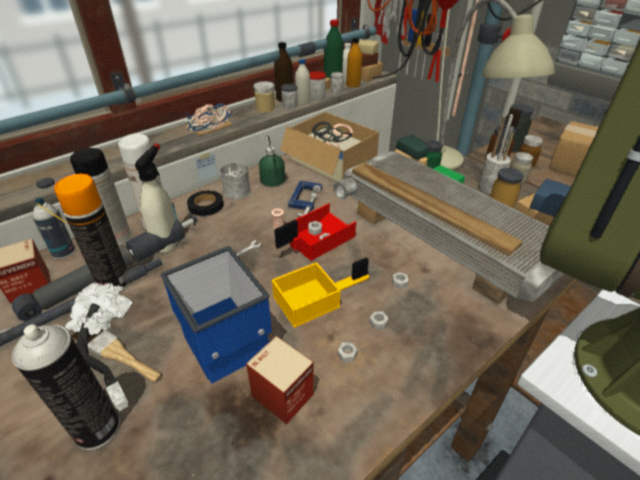

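Top view: the hopper is at (230,247). The tray is at (304,257) with its pull fin at (355,265). The tote is at (361,207), with its handle at (325,204) and two nuts inside. Loose nuts are at (296,313), (332,307) and (375,289). The red box is at (239,310), the spanner at (287,183) and the sleeve at (342,170).

```bash
cat > h.py <<'E'
import numpy as np,cv2
def pts(c):
    v,u=np.mgrid[0:480,0:640]; z=c["z_map"]
    P=np.stack([(u-c["cx"])/c["fx"]*z,(v-c["cy"])/c["fy"]*z,z],-1)
    return (P-c["t"])@c["R"]
def comps(mask,amin):
    n,l,s,ce=cv2.connectedComponentsWithStats(mask.astype(np.uint8))
    return [(l==i) for i in range(1,n) if s[i,4]>=amin]
def ray(c,u,v,z):
    d=c["R"].T@np.array([(u-c["cx"])/c["fx"],(v-c["cy"])/c["fy"],1]); o=-c["R"].T@c["t"]
    return o+d*(z-o[2])/d[2]
def rect(P2):
    r=cv2.minAreaRect((P2*1000).astype(np.float32)); return np.round(r[0],1),np.round(r[1],1),round(r[2],1)
E
python3 - <<'E'
from h import *
c=dict(np.load("top0.npz")); P=pts(c); f=c["frame"]; H=cv2.cvtColor(f,cv2.COLOR_RGB2HSV)
h,s,v=H[...,0],H[...,1],H[...,2]
x,y,z=P[...,0],P[...,1],P[...,2]
reg=np.zeros((480,640),bool); reg[160:345,190:412]=1
print("bench z",np.median(z[280:300,310:330]))
def show(n,m,amin=15):
    for k in comps(m&reg,amin):
        print(n,k.sum(),"px",np.round(np.argwhere(k).mean(0)[::-1],1),"med",np.round(np.median(P[k],0),4),"zr",np.round(np.percentile(z[k],[2,98]),3),rect(P[k][:,:2]))
yel=(h>20)&(h<33)&(s>180)
show("yellow",yel); show("yellowrim",yel&(z>.04))
red=((h<5)|(h>174))&(s>190)
show("red",red); show("redrim",red&(z>.038))
show("dark high",(v<60)&(z>.03))
show("hopper rim",(z>.14)&(z<.16)&(s<120),100)
show("nuts",(s<60)&(v>120)&(z>.005)&(z<.03))
show("box",(z>.08)&(z<.095)&(s<120),80)
show("blue",(h>100)&(h<125)&(s>150))
E
python3 -c "
import cv2;i=cv2.imread('pics/top0.png')[160:340,190:430];cv2.imwrite('pics/crop.png',cv2.resize(i,(800,600),interpolation=cv2.INTER_CUBIC))"
```

```text
bench z -0.00027729192811148994
yellow 1648 px [308.  257.6] med [0.5014 0.3254 0.0048] zr [-0.002  0.05 ] (array([490.7, 306.8]), array([182.1, 142.5]), 44.1)
yellowrim 213 px [305.5 257.8] med [0.4947 0.3237 0.0468] zr [0.041 0.052] (array([472.7, 339. ]), array([ 98.2, 156. ]), 79.3)
red 1335 px [360.3 206.6] med [0.6364 0.186  0.0065] zr [-0.001  0.045] (array([531.3, 206. ]), array([144.2, 319.6]), 79.7)
redrim 25 px [334.6 209.6] med [0.6272 0.2512 0.0435] zr [0.038 0.049] (array([617.4, 254.7]), array([27.9, 12.8]), 2.1)
redrim 38 px [345.1 221.6] med [0.5913 0.2268 0.0442] zr [0.04  0.354] (array([498.6, 273.9]), array([ 43.3, 228.1]), 63.5)
redrim 42 px [375.5 221.5] med [0.5898 0.1492 0.0434] zr [0.04  0.047] (array([590.5, 150.1]), array([51.4,  4.6]), 87.4)
hopper rim 926 px [225.7 245.7] med [0.5228 0.513  0.1488] zr [0.141 0.154] (array([521.6, 505.6]), array([124.8, 144. ]), 84.0)
nuts 261 px [195.2 172.4] med [0.7306 0.6155 0.016 ] zr [0.005 0.029] (array([733.9, 611.8]), array([32.6, 69.6]), 87.3)
nuts 36 px [386.3 162.2] med [0.7551 0.1116 0.0117] zr [0.007 0.017] (
[... 786 characters left out ...]
306.7] med [0.3777 0.2637 0.0159] zr [0.009 0.022] (array([378.1, 264.1]), array([30.5, 28.7]), 44.4)
nuts 84 px [295.5 313.2] med [0.3639 0.3561 0.0153] zr [0.009 0.02 ] (array([364.2, 356.2]), array([28.1, 30.1]), 89.7)
box 142 px [404.5 187.2] med [0.6614 0.0804 0.0903] zr [0.08  0.095] (array([669.7,  80.7]), array([34.5, 41.2]), 89.8)
box 88 px [324.3 200.8] med [0.637  0.2799 0.0838] zr [0.08  0.088] (array([637.5, 278.7]), array([51.7, 10.2]), 89.6)
box 253 px [223.7 244.1] med [0.5493 0.5369 0.0876] zr [0.08  0.095] (array([523. , 507.6]), array([83.5, 96.2]), 83.3)
box 907 px [238.8 310.5] med [0.3744 0.4876 0.0877] zr [0.084 0.092] (array([374.3, 488.2]), array([76.1, 66.6]), 10.7)
```

View pics/crop.png

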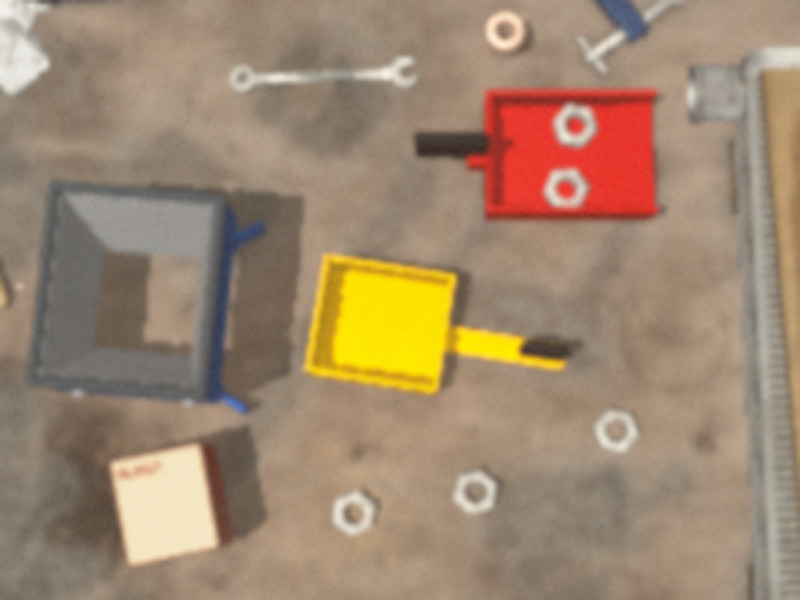

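The crop agrees with the masks. The hopper is centred near (0.522, 0.506), the tray heads about 82° and the tote about 90°. I'll raise and turn the tool first, then refine the angles.

Emit:
apply_moves:
  steps:
    - [[0,0,-0.02],[0,0,-0.18]]
    - [[0,0,-0.02],[0,0,-0.18]]
    - [[0,0,-0.02],[0,0,-0.18]]
    - [[0,0,0],[0,0,-0.18]]
    - [[0,0,0],[0,0,-0.18]]
  jaw: 1

```text
time_s: 0.72
tool_pos: [0.1317, -0.5339, 0.2549]
orientation: [-0.0, 0.84, 0.543, 0.0]
wrist_force: [0.1, 0.9, -0.4]
gripper_width: 1.004
grip_force: 0.0
```

```bash
cat >> h.py <<'E'
from scipy.spatial.transform import Rotation as Ro
def pose():
    from rig import read_state
    s=read_state(); q=s["orientation"]; R=Ro.from_quat([q[1],q[2],q[3],q[0]]).as_matrix()
    return s,R,np.array(s["tool_pos"])
def togo(X,yang=None):
    "shift in tool axes to world TCP X; yang: wanted angle (deg) of tool y"
    s,R,p=pose(); d=R.T@(np.array(X)-p); a=np.degrees(np.arctan2(R[1,1],R[0,1]))
    tz=None if yang is None else -np.radians((yang-a+90)%180-90)
    print("t",round(s["time_s"],2),"tcp",np.round(p,4),"yang",round(a,2),"shift tool",np.round(d,4),"turn z",tz,"F",np.round(s["wrist_force"],1),"j",np.round(s["joints"],2))
E
python3 - <<'E'
from h import *
c=dict(np.load("top0.npz")); P=pts(c); f=c["frame"]; H=cv2.cvtColor(f,cv2.COLOR_RGB2HSV)
h,s=H[...,0],H[...,1]; z=P[...,2]
def box(m,zz,win):
    k=np.zeros(m.shape,bool); k[win]=m[win]
    q=np.array([ray(c,u,v,zz)[:2] for v,u in np.argwhere(k)])
    return rect(q),q
hm=(z>.135)&(z<.165); print("hop",box(hm,.150,np.s_[205:290,190:272])[0])
yel=(h>20)&(h<33)&(s>150)&(z>.040)&(z<.056); print("tray",box(yel,.048,np.s_[225:290,275:332])[0])
yb=(h>20)&(h<33)&(s>150)&(z<.02); k=np.zeros_like(yb);k[255:275,330:365]=yb[255:275,330:365]
print("tang",rect(np.array([ray(c,u,v,.009)[:2] for v,u in np.argwhere(k)])))
bl=(z>.035)&(z<.06)&(H[...,2]<110); print("fin",box(bl,.052,np.s_[255:275,338:366])[0])
red=((h<5)|(h>174))&(s>150)&(z>.038)&(z<.05); print("tote",box(red,.045,np.s_[180:230,325:392])[0])
togo([.48,.21,.15],-8)
E
```

```text
hop (array([521.3, 504.7]), array([123.7, 143.4]), 84.2)
tray (array([505.1, 333.4]), array([99.2, 90.1]), 79.8)
tang (array([485.8, 230.1]), array([75.2, 20.5]), 80.2)
fin (array([482.8, 210.1]), array([30., 10.]), 89.0)
tote (array([633.9, 193. ]), array([141.9,  93.5]), 89.1)
t 0.72 tcp [ 0.1317 -0.5339  0.2549] yang -24.24 shift tool [0.8213 0.0122 0.1052] turn z -0.2834333964151659 F [ 0.1  0.9 -0.4] j [-1.4   0.26  1.43 -0.    1.45 -0.97]
```

Emit:
apply_moves:
  steps:
    - [[0,0,0],[0,0,-0.124]]
    - [[0,0,0],[0,0,-0.124]]
    - [[0.0567,0.0153,0],[0,0,0]]
    - [[0.0567,0.0153,0],[0,0,0]]
    - [[0.0567,0.0153,0],[0,0,0]]

```text
time_s: 1.35
tool_pos: [0.2078, -0.3731, 0.2547]
orientation: [-0.0, 0.768, 0.64, 0.0]
wrist_force: [0.9, -0.2, 0.5]
gripper_width: 1.0
grip_force: 0.0
```

Emit:
apply_moves:
  steps:
    - [[0.0567,0.0153,0],[0,0,0]]
    - [[0.0567,0.0153,0],[0,0,0]]
    - [[0.0567,0.0153,0],[0,0,0]]
    - [[0.0567,0.0153,0],[0,0,0]]
    - [[0.0567,0.0153,0],[0,0,0]]

```text
time_s: 1.98
tool_pos: [0.334, -0.108, 0.2551]
orientation: [0.0, 0.768, 0.64, 0.0]
wrist_force: [0.9, -0.8, -0.1]
gripper_width: 1.001
grip_force: 0.0
```

Emit:
apply_moves:
  steps:
    - [[0.0567,0.0153,0],[0,0,0]]
    - [[0.0567,0.0153,0],[0,0,0]]
    - [[0.0567,0.0153,0],[0,0,0]]
    - [[0.0567,0.0153,0.02],[0,0,0]]
    - [[0,0,0.03],[0,0,0]]

```text
time_s: 2.6
tool_pos: [0.4354, 0.1052, 0.2041]
orientation: [-0.0, 0.767, 0.642, 0.0]
wrist_force: [0.7, -0.4, -1.9]
gripper_width: 1.0
grip_force: 0.0
```

Run:
```python
from h import *
from rig import capture
togo([.4834,.2103,.15],-10)
c=capture("wrist"); cv2.imwrite("pics/w1.png",c["frame"][:,:,::-1]); np.savez("w1.npz",**c)
print(np.round(-c["R"].T@c["t"],3),np.round(c["R"],2).tolist())
```

```text
t 2.6 tcp [0.4354 0.1052 0.2041] yang -10.13 shift tool [0.1119 0.0287 0.0542] turn z -0.0022351037982222713 F [ 0.7 -0.4 -1.9] j [0.16 0.06 1.78 0.   1.3  0.33]
[0.449 0.179 0.382] [[0.98, -0.17, 0.0], [-0.17, -0.94, 0.29], [-0.05, -0.29, -0.96]]
```

View pics/w1.png

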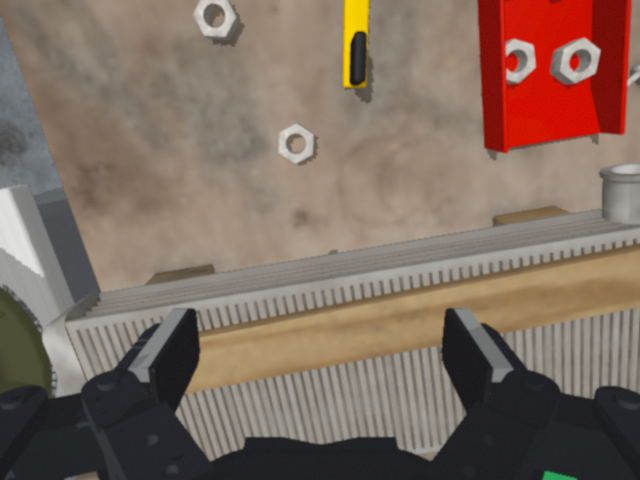

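The wrist view shows the pull fin at (358,58), nuts at (215,18) and (296,144), and the tote at upper right. The arm stopped about 0.11 m short because the rows were speed-limited.

Run:
```python
from h import *
c=dict(np.load("w1.npz"))
f=c["frame"].astype(int); m=(f.max(2)<60); m[110:]=0; m[:,:330]=0;m[:,390:]=0
k=max(comps(m,30),key=lambda a:a.sum()); q=np.argwhere(k); print(q.min(0),q.max(0))
print("fin",rect(np.array([ray(c,u,v,.052)[:2] for v,u in q])))
for u,v in ((215,18),(296,144)): print(ray(c,u,v,.012))
togo([.4834,.2103,.1],-10)
```

```text
[ 32 350] [ 84 365]
fin (array([482.3, 208.6]), array([35.4, 10.6]), 79.4)
[0.37819286 0.26187521 0.012     ]
[0.42315225 0.15340435 0.012     ]
t 2.65 tcp [0.4333 0.1036 0.2001] yang -10.2 shift tool [0.1141 0.031  0.0997] turn z -0.003407511649841714 F [-0.1 -0.7 -4.6] j [0.15 0.06 1.79 0.   1.3  0.33]
```

Emit:
apply_moves:
  steps:
    - [[0.037,0.0095,0],[0,0,0]]
    - [[0.037,0.0095,0],[0,0,0]]
    - [[0.038,0.0095,0],[0,0,0]]
    - [[0,0,0.045],[0,0,0]]
    - [[0,0,0.045],[0,0,0]]

```text
time_s: 3.28
tool_pos: [0.4831, 0.2072, 0.1145]
orientation: [0.0, 0.768, 0.64, 0.0]
wrist_force: [-0.1, -0.5, -1.4]
gripper_width: 1.001
grip_force: 0.0
```

Run:
```python
from h import *
togo([.4834,.2103,.015],-10)
```

```text
t 3.27 tcp [0.4831 0.2072 0.1145] yang -10.37 shift tool [ 0.0031 -0.0003  0.0995] turn z -0.0064892241742811165 F [-0.1 -0.5 -1.4] j [ 0.34  0.33  1.68 -0.    1.13  0.52]
```

Emit:
apply_moves:
  steps:
    - [[0,0,0.035],[0,0,0]]
    - [[0,0,0.035],[0,0,0]]
    - [[0,0,0.02],[0,0,0]]
    - [[0,0,0.005],[0,0,0]]
    - [[0,0,0],[0,0,0]]

```text
time_s: 3.9
tool_pos: [0.4833, 0.2071, 0.0207]
orientation: [0.0, 0.768, 0.64, 0.0]
wrist_force: [0.9, -0.4, 0.3]
gripper_width: 0.999
grip_force: 0.0
```

Emit:
apply_moves:
  steps:
    - [[0,0,0],[0,0,0]]
    - [[0,0,0],[0,0,0]]
    - [[0,0,0],[0,0,0]]
    - [[0,0,0],[0,0,0]]
    - [[0,0,0],[0,0,0]]
  jaw: 0

```text
time_s: 4.53
tool_pos: [0.483, 0.2073, 0.0201]
orientation: [0.0, 0.768, 0.64, 0.0]
wrist_force: [0.3, 0.6, 0.2]
gripper_width: -0.001
grip_force: 0.0
```

Emit:
apply_moves:
  steps:
    - [[0,0,0],[0,0,0]]
    - [[0,0,0],[0,0,0]]

```text
time_s: 4.78
tool_pos: [0.483, 0.2073, 0.0201]
orientation: [-0.0, 0.768, 0.64, -0.0]
wrist_force: [-0.7, 0.2, 0.2]
gripper_width: 0.002
grip_force: 0.0
```

Run:
```python
from h import *
d=np.array([np.cos(np.radians(84.2)),np.sin(np.radians(84.2))]); h=np.array([.5213,.5047])
print("pre",h-d*.245,"home",h-d*.125)
togo([*(h-d*.245),.015],-5.8);togo([*(h-d*.125),.015],-5.8)
```

```text
pre [0.49654121 0.26095423] home [0.50866796 0.38033991]
t 4.78 tcp [0.483  0.2073 0.0201] yang -10.37 shift tool [0.0552 0.0037 0.0051] turn z -0.07975380403154556 F [-0.7  0.2  0.2] j [0.34 0.46 1.75 0.   0.93 0.52]
t 4.78 tcp [0.483  0.2073 0.0201] yang -10.37 shift tool [ 0.1749 -0.0059  0.0051] turn z -0.07975380403154556 F [-0.7  0.2  0.2] j [0.34 0.46 1.75 0.   0.93 0.52]
```

The gripper shut fully with nothing between the pads, so I'll look.

Run:
```python
from h import *
from rig import capture
c=capture("wrist"); cv2.imwrite("pics/w2.png",c["frame"][:,:,::-1]); np.savez("w2.npz",**c)
```

```text
(no output)
```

View pics/w2.png

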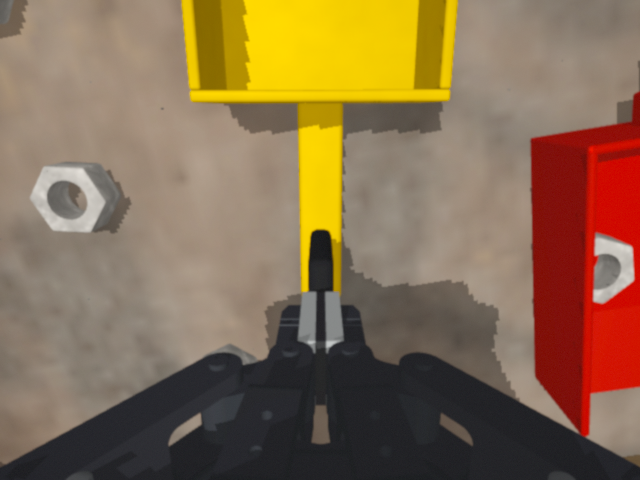

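Run:
```python
from h import *
c=dict(np.load("w2.npz")); s,R,p=pose()
def tool(X): return np.round((R.T@(X-p))*1000,1)
for u,v,z in ((320,232,.052),(320,290,.052),(320,295,.009),(320,103,.048),(308,345,.06)): print(u,v,tool(ray(c,u,v,z)))
P=pts(c)
for u,v in ((320,240),(320,280),(308,300),(308,340),(333,320),(320,320),(320,240),(320,180)): print(u,v,np.round(P[v,u],3),tool(P[v,u]))
```

```text
320 232 [ 31.8   0.2 -31.9]
320 290 [  8.8   0.3 -31.9]
320 295 [-13.5   0.3  11.1]
320 103 [ 76.8   0.2 -27.9]
308 345 [-10.1  -4.2 -39.9]
320 240 [0.487 0.227 0.026] [20.4  0.3 -5.6]
320 280 [0.485 0.219 0.051] [ 12.3   0.3 -30.4]
308 300 [0.481 0.219 0.066] [ 11.5  -3.9 -46.2]
308 340 [0.482 0.219 0.092] [ 11.3  -3.2 -71.9]
333 320 [0.489 0.218 0.081] [ 11.7   4.3 -60.8]
320 320 [0.485 0.218 0.08 ] [ 11.4   0.3 -60.4]
320 240 [0.487 0.227 0.026] [20.4  0.3 -5.6]
320 180 [0.491 0.25  0.008] [43.6  0.2 12.2]
```

Emit:
apply_moves:
  steps:
    - [[0.01,0,0],[0,0,0]]
    - [[0.01,0,0],[0,0,0]]
    - [[0,0,0],[0,0,0]]

```text
time_s: 5.2
tool_pos: [0.4866, 0.2278, 0.02]
orientation: [-0.0, 0.768, 0.641, 0.0]
wrist_force: [0.0, -0.5, 0.3]
gripper_width: 0.001
grip_force: 0.0
```

Run:
```python
from h import *
from rig import capture
c=capture("wrist"); s,R,p=pose(); P=pts(c); P0=pts(dict(np.load("w2.npz")))
f=cv2.cvtColor(c["frame"],cv2.COLOR_RGB2HSV); 
def tr(f,P):
    m=(f[...,0]>20)&(f[...,0]<33)&(f[...,1]>150)&(P[...,2]>.043)&(P[...,2]<.052); m[:80]=0
    return rect(P[m][:,:2])
print(tr(f,P)); print(tr(cv2.cvtColor(np.load("w2.npz")["frame"],cv2.COLOR_RGB2HSV),P0))
print(s["tool_pos"],s["gripper_width"],s["grip_force"],s["wrist_force"])
cv2.imwrite("pics/w3.png",c["frame"][180:420,200:440,::-1])
```

```text
(array([499.3, 297.1]), array([28.2, 90.4]), 79.8)
(array([491.1, 252.1]), array([77.9, 90.2]), 79.7)
[0.48648485 0.2273904  0.01995684] -0.003285676067891653 0.0 [ 0.21045248 -0.49642467  0.7022195 ]
```

View pics/w3.png

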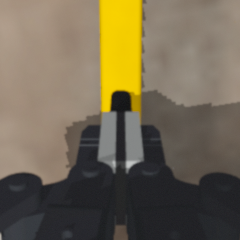

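Run:
```python
from h import *
from rig import capture
c=capture("wrist"); s,R,p=pose(); P=pts(c)
T=(P-p)@R*1000
for v in range(262,350,6): print(v,[tuple(np.round(T[v,u]).astype(int)) for u in (300,306,310,315,320,325,333,340)])
z=c["z_map"]; print((z==0).sum())
```

```text
262 [(np.int64(0), np.int64(-10), np.int64(22)), (np.int64(4), np.int64(-7), np.int64(12)), (np.int64(4), np.int64(-5), np.int64(12)), (np.int64(4), np.int64(-2), np.int64(12)), (np.int64(4), np.int64(0), np.int64(11)), (np.int64(4), np.int64(3), np.int64(12)), (np.int64(3), np.int64(7), np.int64(13)), (np.int64(4), np.int64(10), np.int64(12))]
268 [(np.int64(-3), np.int64(-10), np.int64(22)), (np.int64(1), np.int64(-7), np.int64(12)), (np.int64(1), np.int64(-5), np.int64(12)), (np.int64(1), np.int64(-2), np.int64(12)), (np.int64(1), np.int64(0), np.int64(12)), (np.int64(1), np.int64(3), np.int64(12)), (np.int64(1), np.int64(7), np.int64(12)), (np.int64(1), np.int64(10), np.int64(12))]
274 [(np.int64(-6), np.int64(-10), np.int64(21)), (np.int64(-2), np.int64(-7), np.int64(12)), (np.int64(-2), np.int64(-5), np.int64(12)), (np.int64(0), np.int64(-2), np.int64(6)), (np.int64(0), np.int64(0), np.int64(5)), (np.int64(0), np.int64(3), np.int64(6)), (np.int64(-2), np.int64(7), np.int64(12)), (np.int64(-3), np.int64(10), np.int64(12))]
280 [(np.int64(-9), np.int64(-10), np.int64(20)), (np.in
[... 3567 characters left out ...]
64(-6), np.int64(-72)), (np.int64(12), np.int64(-4), np.int64(-72)), (np.int64(12), np.int64(-3), np.int64(-73)), (np.int64(12), np.int64(-1), np.int64(-73)), (np.int64(11), np.int64(0), np.int64(-72)), (np.int64(12), np.int64(2), np.int64(-72)), (np.int64(12), np.int64(4), np.int64(-72)), (np.int64(11), np.int64(6), np.int64(-72))]
346 [(np.int64(13), np.int64(-5), np.int64(-77)), (np.int64(12), np.int64(-4), np.int64(-76)), (np.int64(13), np.int64(-3), np.int64(-77)), (np.int64(10), np.int64(-1), np.int64(-72)), (np.int64(10), np.int64(0), np.int64(-72)), (np.int64(10), np.int64(2), np.int64(-73)), (np.int64(13), np.int64(4), np.int64(-77)), (np.int64(12), np.int64(6), np.int64(-76))]
1168
```

In depth, the shut fingertips stand about 38 mm short of the reported TCP. They closed just above the fin, at z ≈ 0.058 against the fin top at 0.052. I'll use that offset from here: reopen, go back 20 mm, go lower, and check contact.

Emit:
apply_moves:
  steps:
    - [[0,0,0],[0,0,0]]
    - [[-0.01,0,0],[0,0,0]]
    - [[-0.01,0,0],[0,0,0]]
    - [[0,0,0],[0,0,0]]
    - [[0,0,0.02],[0,0,0]]
  jaw: 1

```text
time_s: 5.92
tool_pos: [0.484, 0.2074, 0.0011]
orientation: [0.001, 0.768, 0.64, 0.001]
wrist_force: [0.7, 0.7, -0.1]
gripper_width: 1.006
grip_force: 0.0
```

Emit:
apply_moves:
  steps:
    - [[0,0,0.012],[0,0,0]]
    - [[0,0,0.008],[0,0,0]]
    - [[0,0,0],[0,0,0]]

```text
time_s: 6.3
tool_pos: [0.4828, 0.2073, -0.0203]
orientation: [-0.0, 0.768, 0.64, -0.0]
wrist_force: [0.3, -1.2, 0.3]
gripper_width: 1.003
grip_force: 0.0
```

Emit:
apply_moves:
  steps:
    - [[0,0,0],[0,0,0]]
    - [[0,0,0],[0,0,0]]
    - [[0,0,0],[0,0,0]]
    - [[0,0,0],[0,0,0]]
    - [[0,0,0],[0,0,0]]
  jaw: 0

```text
time_s: 6.92
tool_pos: [0.483, 0.2073, -0.0198]
orientation: [0.0, 0.768, 0.64, 0.0]
wrist_force: [-1.2, -0.0, 2.7]
gripper_width: 0.108
grip_force: 60.1
```

Run:
```python
from h import *
from rig import capture
c=capture("wrist"); s,R,p=pose(); P=pts(c); T=(P-p)@R*1000
for v in range(250,345,10): print(v,[tuple(np.round(T[v,u]).astype(int).tolist()) for u in (296,306,320,333,344)])
print(s["gripper_width"],s["grip_force"])
d=np.array([np.cos(np.radians(84.2)),np.sin(np.radians(84.2))]); h=np.array([.5213,.5047])
togo([*(h-d*.245),-.02],-5.8);togo([*(h-d*.125),-.02],-5.8)
```

```text
250 [(23, -9, -27), (24, -5, -29), (23, 0, -28), (23, 5, -28), (24, 9, -28)]
260 [(19, -9, -27), (19, -5, -27), (20, 0, -30), (19, 5, -28), (19, 10, -26)]
270 [(15, -9, -27), (16, -5, -28), (20, 0, -40), (18, 5, -35), (15, 10, -27)]
280 [(11, -9, -27), (11, -5, -28), (20, 0, -49), (19, 5, -45), (11, 10, -27)]
290 [(6, -9, -26), (18, -4, -53), (20, 0, -57), (20, 4, -56), (7, 10, -27)]
300 [(11, -8, -46), (18, -4, -60), (20, 0, -64), (20, 4, -64), (11, 9, -46)]
310 [(11, -8, -53), (19, -4, -69), (19, 0, -69), (19, 4, -69), (11, 8, -53)]
320 [(12, -7, -61), (16, -4, -69), (17, 0, -70), (17, 4, -71), (11, 8, -60)]
330 [(11, -7, -66), (13, -4, -69), (14, 0, -70), (13, 4, -69), (11, 7, -66)]
340 [(11, -7, -72), (10, -4, -70), (10, 0, -69), (10, 4, -69), (12, 7, -72)]
0.10636240144750116 60.086714029312134
t 6.97 tcp [ 0.483   0.2073 -0.0198] yang -10.37 shift tool [0.0552 0.0036 0.0002] turn z -0.07967939255323599 F [-1.2 -0.4  2. ] j [ 0.34  0.53  1.76 -0.    0.85  0.52]
t 6.97 tcp [ 0.483   0.2073 -0.0198] yang -10.37 shift tool [ 0.1748 -0.0059  0.0002] turn z -0.07967939255323599 F [-1.2 -0.4  2. ] j [ 0.34  0.53  1.76 -0.    0.85  0.52]
```

Gripped: opening 0.108, 60 N. Now I'll align and push in.

Emit:
apply_moves:
  steps:
    - [[0.0138,0.0009,0],[0,0,-0.02]]
    - [[0.0138,0.0009,0],[0,0,-0.02]]
    - [[0.0138,0.0009,0],[0,0,-0.02]]
    - [[0.0138,0.0009,0],[0,0,-0.02]]
    - [[0,0,0],[0,0,0]]

```text
time_s: 7.6
tool_pos: [0.4949, 0.2627, -0.02]
orientation: [-0.0, 0.741, 0.671, 0.0]
wrist_force: [-0.6, 2.4, 2.8]
gripper_width: 0.109
grip_force: 60.3
```

Run:
```python
from h import *
from rig import capture
d=np.array([np.cos(np.radians(84.2)),np.sin(np.radians(84.2))]); h=np.array([.5213,.5047])
togo([*(h-d*.127),-.02],-5.8)
c=capture("top"); P=pts(c); H=cv2.cvtColor(c["frame"],cv2.COLOR_RGB2HSV); z=P[...,2]
m=(H[...,0]>20)&(H[...,0]<33)&(H[...,1]>150)&(z>.040)&(z<.056)
m[:225]=0;m[290:]=0;m[:,:250]=0;m[:,332:]=0
print(rect(np.array([ray(c,u,v,.048)[:2] for v,u in np.argwhere(m)])))
```

```text
t 7.6 tcp [ 0.4949  0.2627 -0.02  ] yang -5.7 shift tool [1.164e-01 2.000e-03 1.000e-04] turn z 0.0016678312213948983 F [-0.6  2.4  2.8] j [0.42 0.59 1.66 0.   0.89 0.52]
(array([507.2, 389.3]), array([98. , 90.1]), 84.5)
```

Emit:
apply_moves:
  steps:
    - [[0.02,0.001,0],[0,0,0]]
    - [[0.02,0.001,0],[0,0,0]]
    - [[0.02,0,0],[0,0,0]]
    - [[0.02,0,0],[0,0,0]]
    - [[0.02,0,0],[0,0,0]]

```text
time_s: 8.28
tool_pos: [0.5071, 0.3605, -0.0198]
orientation: [0.0, 0.742, 0.67, -0.0]
wrist_force: [0.3, -3.8, 4.7]
gripper_width: 0.111
grip_force: 60.8
```

Emit:
apply_moves:
  steps:
    - [[0.005,0,0],[0,0,0]]
    - [[0.005,0,0],[0,0,0]]
    - [[0.003,0,0],[0,0,0]]
    - [[0,0,0],[0,0,0]]

```text
time_s: 8.78
tool_pos: [0.5083, 0.373, -0.0199]
orientation: [0.0, 0.742, 0.67, 0.0]
wrist_force: [-0.0, -2.0, 4.2]
gripper_width: 0.106
grip_force: 60.6
```

Emit:
apply_moves:
  steps:
    - [[0.002,0,0],[0,0,0]]
    - [[0,0,0],[0,0,0]]

```text
time_s: 9.02
tool_pos: [0.5086, 0.3749, -0.0198]
orientation: [0.0, 0.742, 0.67, -0.0]
wrist_force: [0.4, -3.0, 5.2]
gripper_width: 0.108
grip_force: 60.8
```

Emit:
apply_moves:
  steps:
    - [[0.002,0,0],[0,0,0]]
    - [[0,0,0],[0,0,0]]

```text
time_s: 9.28
tool_pos: [0.5088, 0.3769, -0.0198]
orientation: [0.0, 0.742, 0.67, -0.0]
wrist_force: [0.3, -3.3, 4.9]
gripper_width: 0.107
grip_force: 60.8
```

Emit:
apply_moves:
  steps:
    - [[0.0015,0,0],[0,0,0]]
    - [[0,0,0],[0,0,0]]

```text
time_s: 9.52
tool_pos: [0.5089, 0.3781, -0.0198]
orientation: [0.0, 0.742, 0.67, -0.0]
wrist_force: [-0.0, -4.7, 6.2]
gripper_width: 0.109
grip_force: 61.0
```

Emit:
apply_moves:
  steps:
    - [[0.0015,0,0],[0,0,0]]
    - [[0,0,0],[0,0,0]]

```text
time_s: 9.78
tool_pos: [0.5088, 0.378, -0.0198]
orientation: [0.001, 0.742, 0.67, -0.002]
wrist_force: [-5.3, -18.4, 12.3]
gripper_width: 0.109
grip_force: 61.9
```

Emit:
apply_moves:
  steps:
    - [[0.001,0,0],[0,0,0]]
    - [[0,0,0],[0,0,0]]

```text
time_s: 10.02
tool_pos: [0.5088, 0.378, -0.0199]
orientation: [0.001, 0.742, 0.67, -0.003]
wrist_force: [-6.5, -25.7, 17.1]
gripper_width: 0.112
grip_force: 62.6
```

The tray is home: contact came at the predicted spot with a steady push. I'll release, rise, and go look at the nearest nut.

Emit:
apply_moves:
  steps:
    - [[-0.002,0,0],[0,0,0]]
    - [[0,0,0],[0,0,0]]
    - [[0,0,0],[0,0,0]]
    - [[0,0,-0.03],[0,0,0]]
    - [[0,0,-0.05],[0,0,0]]
  jaw: 1

```text
time_s: 10.65
tool_pos: [0.5078, 0.3791, 0.0593]
orientation: [-0.0, 0.742, 0.671, -0.002]
wrist_force: [1.2, -0.7, 0.3]
gripper_width: 0.998
grip_force: 0.0
```

Emit:
apply_moves:
  steps:
    - [[-0.031,-0.047,-0.03],[0,0,0]]
    - [[-0.031,-0.047,0],[0,0,0]]
    - [[-0.031,-0.047,0],[0,0,0]]
    - [[0,0,0],[0,0,0]]

```text
time_s: 11.15
tool_pos: [0.3573, 0.3004, 0.0893]
orientation: [-0.0, 0.742, 0.671, -0.001]
wrist_force: [0.1, -0.1, 0.5]
gripper_width: 0.999
grip_force: 0.0
```

```bash
cat >> h.py <<'E'
def nuts(c,zt=.016):
    "nut tops on bench in a wrist picture: centre, angle of a flat normal"
    P=pts(c); s,R,p=pose(); H=cv2.cvtColor(c["frame"],cv2.COLOR_RGB2HSV)
    m=(P[...,2]>zt-.005)&(P[...,2]<zt+.006)&(H[...,1]<70)&(c["z_map"]>.05)
    out=[]
    for k in comps(m,300):
        q=np.argwhere(k); W=np.array([ray(c,u,v,zt)[:2] for v,u in q])
        hull=cv2.convexHull((W*1000).astype(np.float32)); A=cv2.contourArea(hull)
        if not 500<A<1200: continue
        h2=hull[:,0]/1000; a=np.radians(np.arange(0,60,1.)); 
        w=[sum(np.ptp(h2@np.array([np.cos(t+j*np.pi/3),np.sin(t+j*np.pi/3)])) for j in range(3)) for t in a]
        i=int(np.argmin(w)); M=cv2.moments(hull); out.append((M["m10"]/M["m00"]/1000,M["m01"]/M["m00"]/1000,i))
        print("nut",np.round(out[-1][:2],4),"flat normal",i,"mod 60; mean width",round(w[i]/3*1000,1),"A",A,"px",np.round(q.mean(0)[::-1]))
    return out
E
python3 - <<'E'
from h import *
from rig import capture
c=capture("wrist"); cv2.imwrite("pics/w4.png",c["frame"][:,:,::-1]); nuts(c); togo([.364,.356,.1],-5.8)
t=capture("top"); P=pts(t); H=cv2.cvtColor(t["frame"],cv2.COLOR_RGB2HSV); z=P[...,2]
m=(H[...,0]>20)&(H[...,0]<33)&(H[...,1]>150); m[:230]=0;m[280:]=0;m[:,:200]=0;m[:,340:]=0
for k in comps(m,15): print(np.round(np.median(P[k],0),3),rect(np.array([ray(t,u,v,.009)[:2] for v,u in np.argwhere(k)])))
E
```

```text
nut [0.3642 0.3557] flat normal 22 mod 60; mean width 29.7 A 756.0736978193745 px [322. 142.]
nut [0.3525 0.2841] flat normal 19 mod 60; mean width 30.5 A 790.3106126794592 px [315. 257.]
nut [0.4225 0.1569] flat normal 48 mod 60; mean width 31.8 A 853.8976679581683 px [429. 413.]
t 11.2 tcp [0.3594 0.3016 0.0899] yang -5.75 shift tool [ 0.0546 -0.0009 -0.01  ] turn z 0.0009470301561023311 F [1.7 0.4 1. ] j [0.62 0.24 1.86 0.   1.04 0.72]
[0.527 0.514 0.003] (array([527. , 513.4]), array([74.8, 73.9]), 84.4)
[0.509 0.416 0.009] (array([509.7, 406.5]), array([87.1, 18.6]), 83.3)
```

View pics/w4.png

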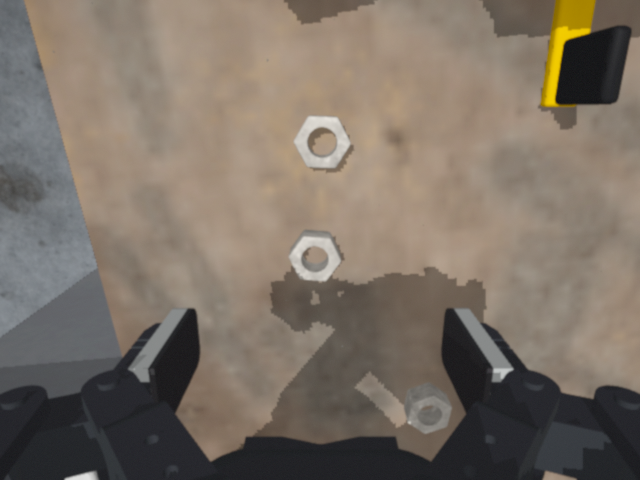

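Nut b has been knocked to (0.3525, 0.2841). The picture shows the three loose nuts at px (322,142), (315,257) and (429,413). The tray floor also shows fully through the hopper outlet. I'll grasp nut a with the jaws across its flats at 22°.

Emit:
apply_moves:
  steps:
    - [[0,0,0],[0,0,-0.16]]
    - [[0,0,0],[0,0,-0.16]]
    - [[0,0,0],[0,0,-0.164]]
    - [[0.0242,0.0124,0.03],[0,0,0]]
    - [[0.0242,0.0124,0.03],[0,0,0]]

```text
time_s: 11.88
tool_pos: [0.3665, 0.3574, 0.0288]
orientation: [0.0, 0.56, 0.829, 0.001]
wrist_force: [0.8, -0.0, -0.4]
gripper_width: 0.996
grip_force: 0.0
```

Run:
```python
from h import *
togo([.3642,.3557,-.034],22)
```

```text
t 11.88 tcp [0.3665 0.3574 0.0288] yang 21.91 shift tool [-0.0008 -0.0029  0.0628] turn z -0.0016445047999802708 F [ 0.8 -0.  -0.4] j [0.7  0.42 1.78 0.   0.93 0.32]
```

Emit:
apply_moves:
  steps:
    - [[-0.001,-0.003,0.03],[0,0,0]]
    - [[0,0,0.025],[0,0,0]]
    - [[0,0,0.008],[0,0,0]]
    - [[0,0,0],[0,0,0]]
    - [[0,0,0],[0,0,0]]

```text
time_s: 12.5
tool_pos: [0.3634, 0.3544, -0.0326]
orientation: [0.0, 0.56, 0.829, 0.001]
wrist_force: [-0.0, 0.7, -0.8]
gripper_width: 1.0
grip_force: 0.0
```

Emit:
apply_moves:
  steps:
    - [[0,0,0],[0,0,0]]
    - [[0,0,0],[0,0,0]]
    - [[0,0,0],[0,0,0]]
    - [[0,0,0],[0,0,0]]
    - [[0,0,0],[0,0,0]]
  jaw: 0

```text
time_s: 13.12
tool_pos: [0.3629, 0.354, -0.033]
orientation: [0.0, 0.56, 0.829, 0.0]
wrist_force: [-1.3, -1.2, 5.9]
gripper_width: 0.334
grip_force: 59.9
```

Emit:
apply_moves:
  steps:
    - [[0,0,-0.05],[0,0,0]]
    - [[0,0,-0.05],[0,0,0.128]]
    - [[0,0,-0.03],[0,0,0.128]]
    - [[0,0,0],[0,0,0.128]]
    - [[-0.022,0.045,0],[0,0,0]]

```text
time_s: 13.75
tool_pos: [0.4069, 0.3327, 0.0971]
orientation: [-0.0, 0.707, 0.707, 0.0]
wrist_force: [0.5, -0.0, -1.0]
gripper_width: 0.338
grip_force: 59.6
```

Emit:
apply_moves:
  steps:
    - [[-0.022,0.045,0],[0,0,0]]
    - [[-0.022,0.045,0],[0,0,0]]
    - [[-0.022,0.045,0],[0,0,0]]
    - [[-0.022,0.045,0],[0,0,0]]
    - [[-0.022,0.045,0],[0,0,0]]

```text
time_s: 14.38
tool_pos: [0.6338, 0.2206, 0.0964]
orientation: [-0.0, 0.707, 0.707, -0.0]
wrist_force: [0.0, 0.6, -0.1]
gripper_width: 0.331
grip_force: 59.6
```

Run:
```python
from h import *
togo([.635,.222,.002],0)
```

```text
t 14.38 tcp [0.6338 0.2206 0.0964] yang -0.06 shift tool [0.0014 0.0012 0.0944] turn z -0.0010270831734718595 F [ 0.   0.6 -0.1] j [0.28 0.66 1.24 0.   1.25 0.28]
```

Emit:
apply_moves:
  steps:
    - [[0.001,0.001,0.045],[0,0,0]]
    - [[0,0,0.045],[0,0,0]]
    - [[0,0,0.022],[0,0,0]]
    - [[0,0,0],[0,0,0]]

```text
time_s: 14.88
tool_pos: [0.633, 0.2225, -0.0164]
orientation: [-0.001, 0.707, 0.707, -0.001]
wrist_force: [0.5, -0.5, 0.7]
gripper_width: 0.334
grip_force: 59.6
```

Emit:
apply_moves:
  steps:
    - [[0,0,0],[0,0,0]]
    - [[0,0,0],[0,0,0]]
    - [[0,0,0],[0,0,0]]
    - [[0,0,-0.04],[0,0,0]]
    - [[0,0,-0.04],[0,0,0]]
  jaw: 0.48

```text
time_s: 15.5
tool_pos: [0.6334, 0.2225, 0.0657]
orientation: [-0.0, 0.707, 0.707, -0.0]
wrist_force: [0.4, 0.1, 0.3]
gripper_width: 0.479
grip_force: 0.0
```

Emit:
apply_moves:
  steps:
    - [[0,0,-0.03],[0,0,0]]
    - [[0.03,-0.045,0],[0,0,0]]
    - [[0.01,-0.05,0],[0,0,0]]
    - [[0,-0.05,0],[0,0,0]]
    - [[0,-0.05,0],[0,0,0]]
  jaw: 1

```text
time_s: 16.12
tool_pos: [0.437, 0.2628, 0.0949]
orientation: [0.0, 0.707, 0.707, 0.0]
wrist_force: [0.3, 1.1, 0.8]
gripper_width: 0.999
grip_force: 0.0
```

Emit:
apply_moves:
  steps:
    - [[-0.03,-0.05,0],[0,0,0]]
    - [[-0.01,-0.02,0],[0,0,0]]
    - [[0,0,0],[0,0,0]]

```text
time_s: 16.5
tool_pos: [0.3682, 0.2227, 0.0953]
orientation: [0.0, 0.707, 0.707, 0.001]
wrist_force: [0.6, 0.9, 0.5]
gripper_width: 0.999
grip_force: 0.0
```

Run:
```python
from h import *
from rig import capture
c=capture("wrist"); N=nuts(c); 
for n in N: togo([n[0],n[1],-.034],(n[2]+30)%60-30)
t=capture("top"); P=pts(t); f=t["frame"]; cv2.imwrite("pics/t2.png",cv2.resize(f[170:330,250:430,::-1],(720,640))[:600])
```

```text
nut [0.3524 0.283 ] flat normal 19 mod 60; mean width 29.8 A 757.7634080033749 px [293. 133.]
nut [0.4225 0.1558] flat normal 47 mod 60; mean width 31.0 A 818.0480700251646 px [398. 323.]
t 16.55 tcp [0.3691 0.2231 0.0953] yang -0.06 shift tool [ 0.0597 -0.017   0.1293] turn z -0.332600496618326 F [0.6 0.5 0.1] j [ 0.46  0.16  1.95 -0.    1.03  0.46]
t 16.55 tcp [0.3691 0.2231 0.0953] yang -0.06 shift tool [-0.0674  0.0533  0.1293] turn z 0.22590486401985943 F [0.6 0.5 0.1] j [ 0.46  0.16  1.95 -0.    1.03  0.46]
```

Emit:
apply_moves:
  steps:
    - [[0.03,-0.0085,0],[0,0,0]]
    - [[0.0297,-0.0085,0],[0,0,0]]
    - [[0,0,0.03],[0,0,-0.166]]
    - [[0,0,0.03],[0,0,-0.166]]
    - [[0,0,0.03],[0,0,0]]

```text
time_s: 17.23
tool_pos: [0.3524, 0.2831, 0.0034]
orientation: [0.0, 0.58, 0.815, 0.0]
wrist_force: [-0.3, 0.5, -0.5]
gripper_width: 1.0
grip_force: 0.0
```

Emit:
apply_moves:
  steps:
    - [[0,0,0.028],[0,0,0]]
    - [[0,0,0.01],[0,0,0]]
    - [[0,0,0],[0,0,0]]
    - [[0,0,0],[0,0,0]]

```text
time_s: 17.73
tool_pos: [0.3523, 0.283, -0.0327]
orientation: [0.0, 0.581, 0.814, 0.001]
wrist_force: [-0.3, 0.5, 0.0]
gripper_width: 0.998
grip_force: 0.0
```

Emit:
apply_moves:
  steps:
    - [[0,0,0],[0,0,0]]
    - [[0,0,0],[0,0,0]]
    - [[0,0,0],[0,0,0]]
    - [[0,0,0],[0,0,0]]
    - [[0,0,0],[0,0,0]]
  jaw: 0

```text
time_s: 18.35
tool_pos: [0.3519, 0.2827, -0.033]
orientation: [0.0, 0.581, 0.814, 0.0]
wrist_force: [-1.2, -2.0, 7.1]
gripper_width: 0.335
grip_force: 59.5
```

View pics/t2.png

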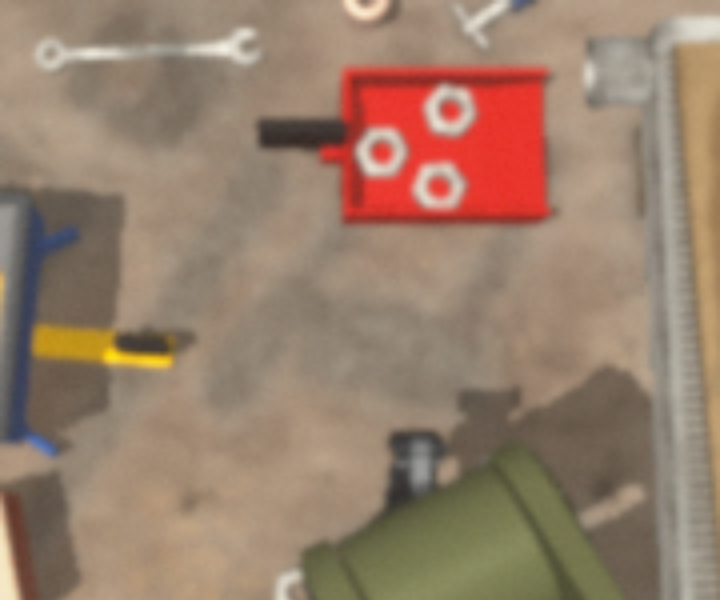

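Emit:
apply_moves:
  steps:
    - [[0,0,-0.05],[0,0,0]]
    - [[0,0,-0.05],[0,0,0.166]]
    - [[0,0,-0.03],[0,0,0.166]]
    - [[-0.0208,0.0473,0],[0,0,0]]
    - [[-0.0208,0.0473,0],[0,0,0]]

```text
time_s: 18.98
tool_pos: [0.4474, 0.2405, 0.0972]
orientation: [0.0, 0.707, 0.707, 0.001]
wrist_force: [-0.1, 0.7, -0.8]
gripper_width: 0.333
grip_force: 59.7
```

Emit:
apply_moves:
  steps:
    - [[-0.0208,0.0473,0],[0,0,0]]
    - [[-0.0208,0.0473,0],[0,0,0]]
    - [[-0.0208,0.0473,0],[0,0,0]]
    - [[-0.0208,0.0473,0],[0,0,0]]
    - [[0,0,0.03],[0,0,0]]

```text
time_s: 19.6
tool_pos: [0.6386, 0.1557, 0.0674]
orientation: [0.001, 0.708, 0.706, 0.002]
wrist_force: [0.1, 0.5, -1.4]
gripper_width: 0.333
grip_force: 59.7
```

Run:
```python
from h import *
togo([.636,.158,-.012],0)
```

```text
t 19.6 tcp [0.6386 0.1557 0.0674] yang -0.21 shift tool [ 0.0023 -0.003   0.0794] turn z -0.0037086750791165118 F [ 0.1  0.5 -1.4] j [ 0.18  0.65  1.31 -0.    1.17  0.19]
```

Emit:
apply_moves:
  steps:
    - [[0.002,-0.002,0.04],[0,0,0]]
    - [[0,0,0.038],[0,0,0]]
    - [[0,0,0],[0,0,0]]
    - [[0,0,0],[0,0,0]]

```text
time_s: 20.1
tool_pos: [0.6336, 0.1596, -0.0107]
orientation: [0.0, 0.707, 0.707, 0.0]
wrist_force: [0.2, 0.4, -0.3]
gripper_width: 0.329
grip_force: 59.7
```

Emit:
apply_moves:
  steps:
    - [[0,0,0],[0,0,0]]
    - [[0,0,0],[0,0,0]]
    - [[0,0,0],[0,0,0]]
    - [[0,0,-0.04],[0,0,0]]
    - [[0,0,-0.04],[0,0,0]]
  jaw: 0.46

```text
time_s: 20.72
tool_pos: [0.633, 0.1594, 0.0694]
orientation: [-0.0, 0.707, 0.707, -0.0]
wrist_force: [0.7, 0.3, 0.4]
gripper_width: 0.46
grip_force: 0.0
```

Emit:
apply_moves:
  steps:
    - [[0,0,-0.03],[0,0,0]]
    - [[0.0,-0.05,0],[0,0,0]]
    - [[0,-0.05,0],[0,0,0]]
    - [[0,-0.05,0],[0,0,0]]
    - [[-0.02,-0.05,0],[0,0,0]]
  jaw: 1

```text
time_s: 21.35
tool_pos: [0.4316, 0.1399, 0.0986]
orientation: [0.0, 0.707, 0.707, 0.0]
wrist_force: [1.0, -0.6, 0.6]
gripper_width: 0.998
grip_force: 0.0
```

Emit:
apply_moves:
  steps:
    - [[-0.02,0,0],[0,0,0]]
    - [[0,0,0],[0,0,0]]

```text
time_s: 21.6
tool_pos: [0.4334, 0.1192, 0.099]
orientation: [0.0, 0.708, 0.706, 0.0]
wrist_force: [-0.6, 0.1, -0.3]
gripper_width: 1.003
grip_force: 0.0
```

Run:
```python
from h import *
from rig import capture
c=capture("wrist"); N=nuts(c); cv2.imwrite("pics/w5.png",c["frame"][:,:,::-1])
for n in N: togo([n[0],n[1],-.034],(n[2]+30)%60-30)
c=capture("top"); P=pts(c); H=cv2.cvtColor(c["frame"],cv2.COLOR_RGB2HSV)
m=(H[...,1]<70)&(H[...,2]>110)&(P[...,2]>.008)&(P[...,2]<.06); m[:180]=0;m[232:]=0;m[:,325:][:,67:]=0;m[:,:325]=0
for k in comps(m,20): print("tote nut",k.sum(),np.round(np.median(P[k],0),3))
```

```text
nut [0.6216 0.173 ] flat normal 10 mod 60; mean width 41.9 A 884.3282606643625 px [625. 138.]
nut [0.4233 0.1544] flat normal 48 mod 60; mean width 30.0 A 765.8211577327456 px [303. 174.]
t 21.65 tcp [0.4337 0.1197 0.0989] yang -0.12 shift tool [0.0538 0.1877 0.1331] turn z -0.1766577885927666 F [0.5 0.5 0.7] j [0.19 0.19 1.9  0.   1.05 0.19]
t 21.65 tcp [0.4337 0.1197 0.0989] yang -0.12 shift tool [ 0.0346 -0.0106  0.1329] turn z 0.2073146468459859 F [0.5 0.5 0.7] j [0.19 0.19 1.9  0.   1.05 0.19]
tote nut 220 [0.636 0.175 0.02 ]
tote nut 78 [0.632 0.227 0.019]
```

Nut b is in the tote: three nuts are together at the front and one is at the rear. Next is nut c.

Emit:
apply_moves:
  steps:
    - [[0.0346,-0.0106,0.02],[0,0,0]]
    - [[0,0,0.03],[0,0,0.104]]
    - [[0,0,0.03],[0,0,0.104]]
    - [[0,0,0.03],[0,0,0]]
    - [[0,0,0.015],[0,0,0]]

```text
time_s: 22.32
tool_pos: [0.4223, 0.1546, -0.028]
orientation: [-0.0, 0.777, 0.63, -0.001]
wrist_force: [0.0, 0.1, 0.2]
gripper_width: 0.996
grip_force: 0.0
```

Emit:
apply_moves:
  steps:
    - [[0,0,0.007],[0,0,0]]
    - [[0,0,0],[0,0,0]]
    - [[0,0,0],[0,0,0]]

```text
time_s: 22.7
tool_pos: [0.4232, 0.1544, -0.0328]
orientation: [0.0, 0.777, 0.63, 0.001]
wrist_force: [0.2, -0.0, 0.4]
gripper_width: 0.996
grip_force: 0.0
```

Emit:
apply_moves:
  steps:
    - [[0,0,0],[0,0,0]]
    - [[0,0,0],[0,0,0]]
    - [[0,0,0],[0,0,0]]
    - [[0,0,0],[0,0,0]]
    - [[0,0,0],[0,0,0]]
  jaw: 0

```text
time_s: 23.32
tool_pos: [0.423, 0.1544, -0.0331]
orientation: [0.0, 0.777, 0.63, 0.0]
wrist_force: [-0.8, -0.5, 6.2]
gripper_width: 0.326
grip_force: 59.5
```

View pics/w5.png

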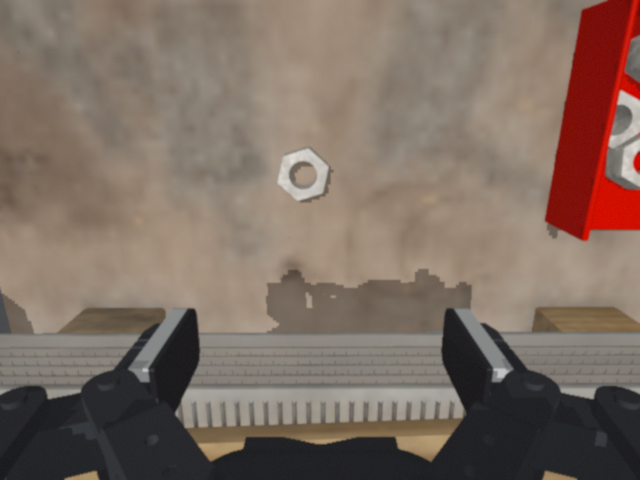

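Emit:
apply_moves:
  steps:
    - [[0,0,-0.05],[0,0,0]]
    - [[0,0,-0.05],[0,0,-0.104]]
    - [[0,0,-0.03],[0,0,-0.104]]
    - [[0.0088,0.043,0],[0,0,0]]
    - [[0.0088,0.043,0],[0,0,0]]

```text
time_s: 23.95
tool_pos: [0.51, 0.1721, 0.0973]
orientation: [0.0, 0.707, 0.707, 0.001]
wrist_force: [0.6, -0.7, -0.7]
gripper_width: 0.328
grip_force: 59.6
```

Emit:
apply_moves:
  steps:
    - [[0.0088,0.043,0],[0,0,0]]
    - [[0.0088,0.043,0],[0,0,0]]
    - [[0.0088,0.043,0],[0,0,0]]
    - [[0,0,0.04],[0,0,0]]
    - [[0,0,0.04],[0,0,0]]

```text
time_s: 24.58
tool_pos: [0.6378, 0.198, 0.015]
orientation: [-0.0, 0.708, 0.707, -0.0]
wrist_force: [1.4, -0.2, -1.1]
gripper_width: 0.33
grip_force: 59.6
```

Emit:
apply_moves:
  steps:
    - [[0,0,0.025],[0,0,0]]
    - [[0,0,0],[0,0,0]]
    - [[0,0,0],[0,0,0]]

```text
time_s: 24.95
tool_pos: [0.6379, 0.1981, -0.008]
orientation: [0.0, 0.707, 0.707, 0.0]
wrist_force: [-1.0, 1.0, -0.3]
gripper_width: 0.331
grip_force: 60.2
```

Emit:
apply_moves:
  steps:
    - [[0,0,0],[0,0,0]]
    - [[0,0,0],[0,0,0]]
    - [[0,0,0],[0,0,0]]
    - [[0,0,-0.04],[0,0,0]]
    - [[0,0,-0.04],[0,0,0]]
  jaw: 0.46

```text
time_s: 25.58
tool_pos: [0.6375, 0.198, 0.0724]
orientation: [-0.0, 0.707, 0.707, -0.0]
wrist_force: [-0.1, -0.2, 1.1]
gripper_width: 0.464
grip_force: 0.0
```

Emit:
apply_moves:
  steps:
    - [[0,0,-0.04],[0,0,0]]
    - [[-0.03,0,-0.04],[0,0,0]]
    - [[-0.03,0,0],[0,0,0]]
    - [[0,0,0],[0,0,0]]
  jaw: 1

```text
time_s: 26.08
tool_pos: [0.6378, 0.1364, 0.152]
orientation: [0.0, 0.708, 0.706, 0.0]
wrist_force: [-0.1, 1.1, -0.4]
gripper_width: 0.996
grip_force: 0.0
```

Run:
```python
from h import *
from rig import capture
c=capture("wrist"); cv2.imwrite("pics/w6.png",c["frame"][:,:,::-1]); np.savez("w6.npz",**c)
togo([.637,.284,.0],0)
P=pts(c); z=P[...,2]; H=cv2.cvtColor(c["frame"],cv2.COLOR_RGB2HSV)
m=(z>.078)&(z<.092)&(H[...,2]<90)&(P[...,1]>.22); 
for k in comps(m,100): print("fin",k.sum(),rect(np.array([ray(c,u,v,.085)[:2] for v,u in np.argwhere(k)])))
```

```text
t 26.12 tcp [0.6377 0.1375 0.1516] yang -0.13 shift tool [ 0.1465 -0.001   0.1516] turn z -0.002287768379360391 F [-0.5 -0.1 -0.4] j [0.16 0.56 1.25 0.   1.33 0.16]
fin 661 (array([638. , 256.8]), array([17.7,  9.5]), 89.9)
```

View pics/w6.png

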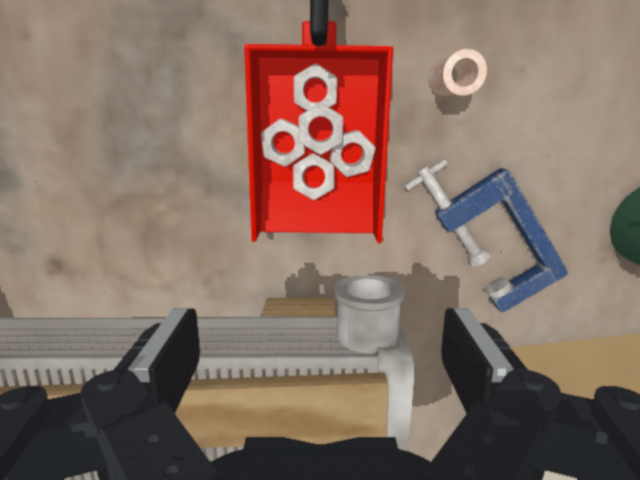

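All five nuts are in the tote, with four on the floor and one on top in the middle. The fin is on x = 0.638 heading 90°, and the sleeve is at (463,72). Before lifting, I'll do a small tilt test to see how the wrist joints turn for the pour.

Emit:
apply_moves:
  steps:
    - [[0,0,0],[0,0.15,0]]
    - [[0,0,0],[0,0.15,0]]
    - [[0,0,0],[0,0,0]]

```text
time_s: 26.5
tool_pos: [0.6375, 0.1371, 0.1505]
orientation: [-0.106, 0.7, 0.698, 0.105]
wrist_force: [0.5, 0.5, 1.1]
gripper_width: 0.997
grip_force: 0.0
```

Run:
```python
from h import *
s,R,p=pose(); print(s["joints"].tolist(),p,R.round(4).tolist())
```

```text
[0.027117739851945794, 0.547466227413592, 1.306921875380247, 0.3126915070180942, 1.2931618090857506, -0.056813685512230566] [0.63749872 0.13706708 0.15050788] [[0.0035, 1.0, -0.0009], [0.9552, -0.003, 0.2959], [0.2959, -0.0019, -0.9552]]
```

Emit:
apply_moves:
  steps:
    - [[0,0,0],[0,-0.15,0]]
    - [[0,0,0],[0,-0.15,0]]
    - [[0.06,0,0],[0,0,0]]
    - [[0.06,0,0],[0,0,0]]
    - [[0,0,0],[0,0,0]]

```text
time_s: 27.12
tool_pos: [0.6365, 0.2634, 0.151]
orientation: [0.001, 0.705, 0.709, -0.001]
wrist_force: [-0.2, -0.8, -1.1]
gripper_width: 0.998
grip_force: 0.0
```

Run:
```python
from h import *
from rig import capture
s,R,p=pose(); print(s["joints"].tolist(),p.tolist())
c=capture("wrist"); togo([.638,.283,.007],0)
P=pts(c); z=P[...,2]; H=cv2.cvtColor(c["frame"],cv2.COLOR_RGB2HSV)
m=(z>.078)&(z<.092)&(H[...,2]<90)&(P[...,1]>.22); m[320:]=0
for k in comps(m,100): print("fin",k.sum(),rect(np.array([ray(c,u,v,.085)[:2] for v,u in np.argwhere(k)])))
```

```text
[0.3401433736834766, 0.6503912321431254, 1.1154051939937344, -0.002141817622064551, 1.3759943456436705, 0.33560308033080705] [0.6364653976800049, 0.2634419769040457, 0.15096349331905395]
t 27.18 tcp [0.6369 0.261  0.151 ] yang 0.17 shift tool [0.0223 0.0011 0.144 ] turn z 0.002961792064190774 F [ 0.6 -0.2  0.6] j [ 0.34  0.65  1.12 -0.    1.38  0.33]
fin 1335 (array([638.6, 278.7]), array([ 9.5, 53.8]), 0.1)
```

The tilt to the left turns j4 positive, so the pour heading of about 84° is within range. Now grasp the tote handle.

Emit:
apply_moves:
  steps:
    - [[0.017,0.0015,0.03],[0,0,0]]
    - [[0,0,0.04],[0,0,0]]
    - [[0,0,0.04],[0,0,0]]
    - [[0,0,0.03],[0,0,0]]
    - [[0,0,0.006],[0,0,0]]

```text
time_s: 27.8
tool_pos: [0.6384, 0.2742, 0.0035]
orientation: [-0.0, 0.708, 0.707, -0.002]
wrist_force: [0.4, -0.2, -0.7]
gripper_width: 1.0
grip_force: 0.0
```

Emit:
apply_moves:
  steps:
    - [[0,0,0],[0,0,0]]
    - [[0,0,0],[0,0,0]]
    - [[0,0,0],[0,0,0]]
    - [[0,0,0],[0,0,0]]
    - [[0,0,0],[0,0,0]]
  jaw: 0

```text
time_s: 28.42
tool_pos: [0.6395, 0.2752, 0.0061]
orientation: [0.0, 0.707, 0.707, 0.0]
wrist_force: [-1.6, -0.4, 4.4]
gripper_width: 0.114
grip_force: 59.2
```

Emit:
apply_moves:
  steps:
    - [[0,0,-0.01],[0,0,0]]
    - [[0,0,-0.02],[0,0,0]]
    - [[0,0,-0.02],[0,0,0]]
    - [[0,0,0],[0,0,0]]

```text
time_s: 28.92
tool_pos: [0.6404, 0.2755, 0.0584]
orientation: [0.001, 0.707, 0.707, 0.002]
wrist_force: [-0.0, 0.4, -4.9]
gripper_width: 0.105
grip_force: 58.5
```

Run:
```python
from h import *
from rig import capture
togo([.6386,.278,.004],0)
c=capture("top"); P=pts(c); z=P[...,2]; H=cv2.cvtColor(c["frame"],cv2.COLOR_RGB2HSV)
cv2.imwrite("pics/t3.png",cv2.resize(c["frame"][170:290,250:430,::-1],(720,480)))
m=((H[...,0]<5)|(H[...,0]>174))&(H[...,1]>150); m[:170]=0;m[245:]=0;m[:,:320]=0;m[:,395:]=0
Q=P[m]; 
for a,b in ((.10,.13),(.13,.16),(.16,.19),(.19,.22),(.22,.25)):
    k=(Q[:,1]>a)&(Q[:,1]<b)&(Q[:,0]>.6)&(Q[:,0]<.67); print(a,np.round(np.median(Q[k],0),3),k.sum())
```

```text
t 28.93 tcp [0.6404 0.2755 0.0584] yang -0.05 shift tool [ 0.0024 -0.002   0.0544] turn z -0.0009530631740441055 F [-0.   0.4 -4.9] j [ 0.35  0.75  1.17 -0.    1.22  0.35]
0.1 [0.635 0.125 0.069] 111
0.13 [0.651 0.136 0.064] 103
0.16 [nan nan nan] 0
0.19 [nan nan nan] 0
0.22 [0.668 0.227 0.055] 2
  return _methods._mean(a, axis=axis, dtype=dtype,
  ret = um.true_divide(
```

The tote came up level with the nuts inside. I'll fit a quick kinematic model from the recorded states to check the pour can be reached.

```bash
cat > k.py <<'E'
import numpy as np
from scipy.optimize import least_squares
from scipy.spatial.transform import Rotation as Ro
from h import pose
D=[([-1.39561752,.300409513,1.52148721,0,1.32071228,-.0666039],[.13164504,-.5337693,.19459483]),
([.027117739851945794,.547466227413592,1.306921875380247,.3126915070180942,1.2931618090857506,-.056813685512230566],[.63749872,.13706708,.15050788]),
([.3401433736834766,.6503912321431254,1.1154051939937344,-.002141817622064551,1.3759943456436705,.33560308033080705],[.6364653976800049,.2634419769040457,.15096349331905395]),
([.62,.24,1.86,0,1.04,.72],[.3594,.3016,.0899]),([.28,.66,1.24,0,1.25,.28],[.6338,.2206,.0964]),([.34,.53,1.76,0,.85,.52],[.483,.2073,-.0198]),([.15,.06,1.79,0,1.30,.33],[.4333,.1036,.2001])]
sg=1
def rot(j): return Ro.from_euler("ZYYZYZ",j) if 0 else Ro.from_euler("z",j[0])*Ro.from_euler("y",j[1]+j[2])*Ro.from_euler("z",sg*j[3])*Ro.from_euler("y",j[4])*Ro.from_euler("z",j[5])
def fk(j,p):
    a1,d1,L2,a3,L3,dt=p; Z=Ro.from_euler("z",j[0])
    return Z.apply([a1,0,d1])+(Z*Ro.from_euler("y",j[1])).apply([0,0,L2])+(Z*Ro.from_euler("y",j[1]+j[2])).apply([a3,0,L3])+rot(j).apply([0,0,dt])
s,R,p=pose(); D.append((list(s["joints"]),list(p)))
W=[1 if len(str(d[0][1]))>6 else .15 for d in D]
E0=None
fit=least_squares(lambda q:np.concatenate([w*(fk(j,q)-np.array(x)) for (j,x),w in zip(D,W)]),[.1,.4,.4,0,.4,.25])
prm=fit.x
lo=np.array([-3.03,-.79,.23,-1.04,0,-2.55]);hi=np.array([3.03,2.21,2.52,4.18,3.07,2.55])
C=(rot(D[1][0]).inv()*Ro.from_matrix([[.0035,1,-.0009],[.9552,-.003,.2959],[.2959,-.0019,-.9552]]))
if __name__=="__main__":
    print(prm.round(3),np.abs(fit.fun).max(),"const rot",C.as_rotvec().round(3))
E
sed -i 's/^sg=1/sg=1/' k.py; python3 k.py; sed 's/^sg=1/sg=-1/' k.py > k2.py; python3 k2.py
```

```text
[-0.002  0.343  0.422  0.041  0.451  0.402] 0.03602285678061472 const rot [-0.    -0.     1.571]
[ 0.012 -0.46   0.432  0.036  0.43  -0.392] 0.036048069021949 const rot [-0.509  0.454  1.689]
```

```bash
cat > t.py <<'E'
from k import *
for (j,x),w in zip(D,W): print(w,(np.array(x)-fk(j,prm)).round(4))
D1=[d for i,d in enumerate(D) if i!=0]; W1=W[1:]
f=least_squares(lambda q:np.concatenate([w*(fk(j,q)-np.array(x)) for (j,x),w in zip(D1,W1)]),prm); print(f.x.round(4))
for (j,x),w in zip(D,W): print(w,(np.array(x)-fk(j,f.x)).round(4))
E
python3 t.py
```

```text
1 [0.036  0.0065 0.0014]
1 [-0.0007  0.0009 -0.004 ]
1 [-0.012   0.0348  0.001 ]
0.15 [-0.0207  0.0302  0.0012]
0.15 [-0.0068  0.0364  0.0058]
0.15 [-0.0109  0.0326  0.0022]
0.15 [-0.0033  0.0376  0.0007]
1 [-0.0124  0.0344  0.0014]
[0.0036 0.3489 0.4142 0.0406 0.4496 0.4022]
1 [0.0356 0.0089 0.0033]
1 [-0.0013  0.0007 -0.0031]
1 [-0.0119  0.0349  0.0015]
0.15 [-0.0233  0.0284  0.0029]
0.15 [-0.0067  0.0364  0.0062]
0.15 [-0.012   0.0322  0.0028]
0.15 [-0.0077  0.037   0.0028]
1 [-0.0118  0.0347  0.0012]
```

```bash
sed -i 's/a1,d1,L2,a3,L3,dt=p/a1,d1,L2,a3,L3,dt,b=p/; s/\[a1,0,d1\]/[a1,b,d1]/; s/\[.1,.4,.4,0,.4,.25\]/[.1,.4,.4,0,.4,.25,0]/' k.py && python3 t.py | tail -9
cat > pour.py <<'E'
from k import *
h=np.array([np.cos(np.radians(84.2)),np.sin(np.radians(84.2)),0]); up=np.array([0,0,1.]); H0=np.array([.5213,.5047,0])
def ik(P,Rt,j0):
    f=least_squares(lambda j:np.concatenate([(fk(j,prm)-P)*10,(Rt.inv()*(rot(j)*C)).as_rotvec()]),np.clip(j0,lo+.01,hi-.01),bounds=(lo,hi)); return f.x,np.abs(f.fun).max()
def target(th,lip,psi=84.2):
    t=np.radians(th); hh=np.array([np.cos(np.radians(psi)),np.sin(np.radians(psi)),0]); tx=np.cos(t)*hh+np.sin(t)*up; tz=np.cos(t)*up-np.sin(t)*hh
    Rt=Ro.from_matrix(np.stack([tx,np.cross(-tz,tx),-tz],1))
    return lip+.1555*tx-.014*tz,Rt
if __name__=="__main__":
    for psi in (84.2,44,-5.8):
        j=np.array(D[-1][0]); hh=np.array([np.cos(np.radians(psi)),np.sin(np.radians(psi)),0])
        for back,zl,th in ((.15,.24,0),(.15,.24,20),(.0,.22,20),(-.012,.2,30),(-.012,.17,45),(-.012,.16,60),(-.012,.16,70),(-.012,.16,78)):
            P,Rt=target(th,H0-hh*back+up*zl,psi); j,e=ik(P,Rt,j); print(psi,back,th,P.round(3),j.round(2),"err",e.round(4))
E
python3 pour.py
```

```text
[3.000e-04 2.218e-01 4.229e-01 4.020e-02 4.478e-01 2.810e-01 3.660e-02]
1 [-0.0001  0.0004  0.0002]
1 [-0.0001 -0.      0.0001]
1 [ 0.      0.     -0.0001]
0.15 [ 0.0001  0.0002 -0.0008]
0.15 [0.0019 0.0008 0.0045]
0.15 [ 0.0003 -0.0023 -0.0001]
0.15 [ 0.001   0.0013 -0.0007]
1 [ 0.      0.     -0.0001]
84.2 0.15 0 [0.522 0.51  0.226] [0.72 0.72 0.83 0.   1.59 0.83] err 0.0
84.2 0.15 20 [0.521 0.506 0.28 ] [0.62 0.51 1.07 0.27 1.33 0.69] err 0.0
84.2 0.0 20 [0.537 0.655 0.26 ] [0.77 0.85 0.58 0.22 1.45 0.87] err 0.0
84.2 -0.012 30 [0.537 0.658 0.266] [0.73 0.74 0.79 0.37 1.22 0.77] err 0.0
84.2 -0.012 45 [0.535 0.636 0.27 ] [0.65 0.59 1.12 0.69 0.95 0.48] err 0.0
84.2 -0.012 60 [0.532 0.606 0.288] [0.56 0.5  1.35 1.12 0.86 0.07] err 0.0
84.2 -0.012 70 [0.529 0.583 0.301] [ 0.51  0.47  1.47  1.41  0.9  -0.21] err 0.0
84.2 -0.012 78 [0.527 0.562 0.309] [ 0.46  0.47  1.56  1.62  0.98 -0.41] err 0.0
44 0.15 0 [0.525 0.509 0.226] [0.72 0.73 0.82 0.   1.59 1.52] err 0.0
44 0.15 20 [0.522 0.505 0.28 ] [0.71 0.45 1.16 0.02 1.18 1.51] err 0.0
44 0.0 20 [0.63 0.61 0.26] [0.72 0.9  0.49 0.02 1.
[... 345 characters left out ...]
9] [ 0.7   0.33  1.75  2.91  0.31 -1.37] err 0.0
-5.8 0.15 0 [0.527 0.504 0.226] [ 0.71  0.72  0.83 -0.    1.59  2.39] err 0.0
-5.8 0.15 20 [0.522 0.505 0.28 ] [ 0.82  0.54  1.02 -0.28  1.37  2.52] err 0.0
-5.8 0.0 20 [0.671 0.489 0.26 ] [ 0.67  0.83  0.62 -0.24  1.44  2.34] err 0.0
-5.8 -0.012 30 [0.674 0.489 0.266] [ 0.71  0.74  0.8  -0.39  1.25  2.44] err 0.0
-5.8 -0.012 45 [0.652 0.491 0.27 ] [ 0.76  0.62  1.05 -0.59  1.03  2.55] err 0.0745
-5.8 -0.012 60 [0.623 0.494 0.288] [ 0.81  0.52  1.2  -0.71  0.92  2.55] err 0.2268
-5.8 -0.012 70 [0.599 0.497 0.301] [ 0.84  0.45  1.29 -0.79  0.87  2.55] err 0.3332
-5.8 -0.012 78 [0.579 0.499 0.309] [ 0.86  0.4   1.36 -0.85  0.83  2.55] err 0.4212
```

The model fits to 0.2 mm, and the 84° pour is reachable throughout. Next I'll check for obstacles beyond the hopper.

Run:
```python
from h import *
P=pts(dict(np.load("top0.npz"))); 
for zl in (.12,.2,.28):
    m=(P[...,2]>zl)&(P[...,2]<.6)&(P[...,0]>.35)&(P[...,0]<.8)&(P[...,1]>.585)&(P[...,1]<.95)
    for k in comps(m,8):
        q=P[k]; print(zl,k.sum(),"x",q[:,0].min().round(3),q[:,0].max().round(3),"y",q[:,1].min().round(3),q[:,1].max().round(3),"z",q[:,2].max().round(3))
from pour import *
j=np.array(D[-1][0])
for back,zl,th in ((.15,.26,0),(.15,.26,20),(.0,.24,20)):
    P_,Rt=target(th,H0-h*back+up*zl); print(th,P_.round(4)); 
togo([.5223,.5098,.246],-5.8)
```

```text
0.12 548 x 0.766 0.8 y 0.585 0.632 z 0.244
0.12 1122 x 0.479 0.543 y 0.705 0.772 z 0.24
0.2 363 x 0.767 0.8 y 0.585 0.632 z 0.244
0.2 716 x 0.48 0.543 y 0.707 0.771 z 0.24
0 [0.5219 0.5102 0.246 ]
20 [0.5214 0.5056 0.3   ]
20 [0.5366 0.6548 0.28  ]
t 28.98 tcp [0.6397 0.2752 0.0566] yang -0.06 shift tool [ 0.2346 -0.1173 -0.1894] turn z 0.10018114723470382 F [ 0.4 -0.4 -5.2] j [0.35 0.75 1.17 0.   1.21 0.35]
```

The can (x 0.48–0.54, y ≥ 0.705, top at 0.24) will be cleared. I'll raise the tote and carry it level to the hopper, gently.

Emit:
apply_moves:
  steps:
    - [[0,0,-0.03],[0,0,0]]
    - [[0,0,-0.045],[0,0,0]]
    - [[0,0,-0.05],[0,0,0]]
    - [[0,0,-0.045],[0,0,0]]
    - [[0,0,-0.02],[0,0,0]]

```text
time_s: 29.6
tool_pos: [0.6396, 0.2752, 0.2479]
orientation: [0.001, 0.707, 0.707, 0.001]
wrist_force: [-0.3, 0.6, -4.4]
gripper_width: 0.108
grip_force: 59.0
```

Emit:
apply_moves:
  steps:
    - [[0.015,-0.007,0],[0,0,0]]
    - [[0.03,-0.015,0],[0,0,0]]
    - [[0.03,-0.015,0],[0,0,0]]
    - [[0.03,-0.015,0],[0,0,0]]
    - [[0.03,-0.015,0],[0,0,0]]

```text
time_s: 30.22
tool_pos: [0.5708, 0.4118, 0.2429]
orientation: [-0.0, 0.707, 0.707, -0.002]
wrist_force: [-0.6, 0.2, -3.9]
gripper_width: 0.112
grip_force: 58.9
```

Emit:
apply_moves:
  steps:
    - [[0.03,-0.015,0],[0,0,0]]
    - [[0.03,-0.015,0],[0,0,0.02]]
    - [[0.025,-0.013,0],[0,0,0.03]]
    - [[0.015,-0.007,0],[0,0,0.03]]
    - [[0,0,0],[0,0,0.02]]

```text
time_s: 30.85
tool_pos: [0.5221, 0.5122, 0.2428]
orientation: [-0.0, 0.741, 0.671, -0.002]
wrist_force: [0.5, -0.8, -4.2]
gripper_width: 0.11
grip_force: 58.9
```

Run:
```python
from h import *
togo([.5219,.5102,.246],-5.8)
```

```text
t 30.85 tcp [0.5221 0.5122 0.2428] yang -5.7 shift tool [-0.002  -0.     -0.0032] turn z 0.001673583370551051 F [ 0.5 -0.8 -4.2] j [0.73 0.73 0.78 0.   1.63 0.83]
```

Emit:
apply_moves:
  steps:
    - [[0.0006,0,-0.0181],[0,0.116,0]]
    - [[0.0006,0,-0.0181],[0,0.116,0]]
    - [[0.0006,0,-0.0181],[0,0.116,0]]
    - [[0,0,0],[0,0,0]]
    - [[0.01,0,0.006],[0,0,0]]

```text
time_s: 31.48
tool_pos: [0.5246, 0.5175, 0.2963]
orientation: [-0.115, 0.731, 0.66, 0.127]
wrist_force: [-0.4, -0.2, -4.3]
gripper_width: 0.11
grip_force: 59.0
```

Emit:
apply_moves:
  steps:
    - [[0.0203,0,0.0119],[0,0,0]]
    - [[0.0203,0,0.0119],[0,0,0]]
    - [[0.0203,0,0.0119],[0,0,0]]
    - [[0.0203,0,0.0119],[0,0,0]]
    - [[0.0203,0,0.0119],[0,0,0]]

```text
time_s: 32.1
tool_pos: [0.5353, 0.6348, 0.273]
orientation: [-0.116, 0.731, 0.661, 0.127]
wrist_force: [-1.1, -0.6, -4.2]
gripper_width: 0.11
grip_force: 59.0
```

Emit:
apply_moves:
  steps:
    - [[0.0203,0,0.0119],[0,0,0]]
    - [[0.01,0,0.006],[0,0,0]]
    - [[0,0,0],[0,0,0]]

```text
time_s: 32.48
tool_pos: [0.5384, 0.6688, 0.2657]
orientation: [-0.116, 0.73, 0.661, 0.126]
wrist_force: [-1.0, -0.4, -4.9]
gripper_width: 0.109
grip_force: 59.0
```

```bash
cat > lip.py <<'E'
from h import *
from pour import H0,h
s,R,p=pose(); l=p+R@np.array([-.1555,0,-.014]); e=np.array([h[1],-h[0],0])
th=np.degrees(np.arctan2(R[2,0],np.hypot(R[0,0],R[1,0])))
print("lip",l.round(4),"rel h",round((l-H0)@h,4),"lat",round((l-H0)@e,4),"tilt",th.round(2),"tcp",p.round(3),"w",s["gripper_width"],"F",s["wrist_force"].round(1))
E
python3 lip.py
python3 - <<'E'
from rig import capture
import cv2
c=capture("scene"); cv2.imwrite("pics/s1.png",c["frame"][120:420,60:460,::-1])
E
```

```text
lip [0.5234 0.5185 0.2263] rel h 0.0139 lat 0.0007 tilt 19.73 tcp [0.538 0.669 0.266] w 0.10948775935071743 F [-1.  -0.4 -4.9]
```

View pics/s1.png

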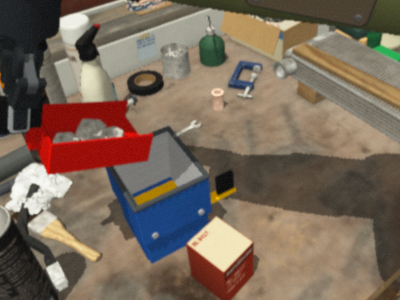

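The tote is tilted 20° over the mouth with all its nuts inside. Now tip it further, pivoting on the lip while lowering.

Emit:
apply_moves:
  steps:
    - [[-0.0044,0,-0.0082],[0,0.12,0]]
    - [[-0.0044,0,-0.0082],[0,0.12,0]]
    - [[-0.0044,0,-0.0082],[0,0.12,0]]
    - [[-0.0082,0,-0.0105],[0,0.12,0]]
    - [[-0.0082,0,-0.0105],[0,0.12,0]]

```text
time_s: 33.15
tool_pos: [0.5345, 0.6173, 0.2895]
orientation: [-0.306, 0.66, 0.596, 0.34]
wrist_force: [-0.5, 1.1, -3.5]
gripper_width: 0.106
grip_force: 59.2
```

```bash
python3 lip.py
```

```text
lip [0.5243 0.5161 0.1711] rel h 0.0117 lat 0.0018 tilt 54.5 tcp [0.534 0.617 0.29 ] w 0.10624859154831523 F [-0.5  1.1 -3.5]
```

Emit:
apply_moves:
  steps:
    - [[0.0006,0,-0.0187],[0,0.12,0]]
    - [[0.0006,0,-0.0187],[0,0.12,0]]
    - [[0.0006,0,-0.0187],[0,0.12,0]]
    - [[0,0,0],[0,0,0]]
    - [[0,0,0],[0,0,0]]

```text
time_s: 33.78
tool_pos: [0.5298, 0.5709, 0.3181]
orientation: [-0.407, 0.589, 0.533, 0.451]
wrist_force: [0.5, 0.1, -1.8]
gripper_width: 0.109
grip_force: 59.5
```

Emit:
apply_moves:
  steps:
    - [[0,0,0],[0,0,0]]
    - [[0,0,0],[0,0,0]]
    - [[0,0,0],[0,0,0]]
    - [[0,0,0],[0,0,0]]
    - [[0,0,0],[0,0,0]]

```text
time_s: 34.4
tool_pos: [0.5298, 0.5706, 0.3174]
orientation: [-0.408, 0.589, 0.532, 0.451]
wrist_force: [1.1, -0.3, -2.1]
gripper_width: 0.108
grip_force: 59.5
```

```bash
python3 lip.py;  python3 - <<'E'
from rig import capture
import cv2
c=capture("scene"); cv2.imwrite("pics/s2.png",c["frame"][100:400,60:460,::-1])
E
```

```text
lip [0.5244 0.5169 0.1709] rel h 0.0125 lat 0.0019 tilt 74.94 tcp [0.53  0.571 0.317] w 0.10792486866540241 F [ 1.1 -0.3 -2.1]
```

View pics/s2.png

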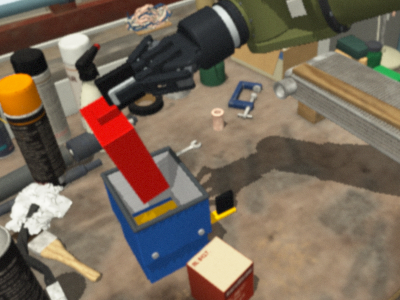

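Vertical force fell from about −4.5 N to about −2 N, so roughly five nuts' weight left the tote. The scene picture shows the tote tipped steeply over the mouth. I'll raise, back off and level the tote.

Emit:
apply_moves:
  steps:
    - [[0.0385,0,-0.0105],[0,0,0]]
    - [[0.0385,0,-0.0105],[0,0,0]]
    - [[-0.0104,0,-0.0386],[0,0,0]]
    - [[-0.0104,0,-0.0386],[0,0,0]]
    - [[-0.0104,0,-0.0386],[0,0,0]]

```text
time_s: 35.08
tool_pos: [0.5174, 0.4498, 0.3973]
orientation: [-0.408, 0.589, 0.532, 0.451]
wrist_force: [0.1, -0.3, -2.4]
gripper_width: 0.11
grip_force: 59.5
```

Emit:
apply_moves:
  steps:
    - [[-0.0104,0,-0.0386],[0,0,0]]
    - [[-0.0028,0,0.0186],[0,-0.12,0]]
    - [[-0.0028,0,0.0186],[0,-0.12,0]]
    - [[-0.0028,0,0.0186],[0,-0.12,0]]
    - [[-0.0028,0,0.0186],[0,-0.12,0]]

```text
time_s: 35.7
tool_pos: [0.5201, 0.473, 0.3558]
orientation: [-0.268, 0.68, 0.614, 0.298]
wrist_force: [0.3, -0.7, -2.9]
gripper_width: 0.107
grip_force: 59.4
```

Emit:
apply_moves:
  steps:
    - [[-0.0028,0,0.0186],[0,-0.12,0]]
    - [[-0.0028,0,0.0186],[0,-0.12,0]]
    - [[-0.0028,0,0.0186],[0,-0.12,0]]
    - [[-0.0028,0,0.0186],[0,-0.12,0]]
    - [[-0.0028,0,0.0186],[0,-0.12,0]]

```text
time_s: 36.33
tool_pos: [0.5239, 0.5121, 0.2716]
orientation: [-0.075, 0.737, 0.666, 0.083]
wrist_force: [0.5, -0.8, -2.4]
gripper_width: 0.109
grip_force: 59.3
```

```bash
python3 lip.py
python3 - <<'E'
from h import *
togo([.6386,.2755,.25],0)
E
```

```text
lip [0.5082 0.3582 0.2506] rel h -0.147 lat 0.0018 tilt 12.88 tcp [0.524 0.512 0.272] w 0.10920267936597397 F [ 0.5 -0.8 -2.4]
t 36.33 tcp [0.5239 0.5121 0.2716] yang -5.81 shift tool [-0.223   0.1381 -0.0288] turn z -0.10135072290486642 F [ 0.5 -0.8 -2.4] j [0.66 0.59 0.95 0.16 1.44 0.76]
```

Emit:
apply_moves:
  steps:
    - [[-0.0026,0,0.0173],[0,-0.1124,0]]
    - [[-0.0026,0,0.0173],[0,-0.1124,0]]
    - [[0,0,0],[0,0,-0.05]]
    - [[0,0,0],[0,0,-0.05]]
    - [[0,0,0],[0,0,0]]

```text
time_s: 36.95
tool_pos: [0.5239, 0.5128, 0.2366]
orientation: [-0.001, 0.708, 0.707, 0.001]
wrist_force: [0.1, -0.9, -1.2]
gripper_width: 0.106
grip_force: 59.3
```

```bash
python3 lip.py
python3 - <<'E'
from h import *
togo([.6386,.2755,.1],0)
E
```

```text
lip [0.5237 0.3572 0.25  ] rel h -0.1465 lat 0.0173 tilt 0.19 tcp [0.524 0.513 0.237] w 0.10612697197978511 F [ 0.1 -0.9 -1.2]
t 36.95 tcp [0.5239 0.5128 0.2366] yang -0.07 shift tool [-0.2376  0.115   0.1358] turn z -0.0012459668684086636 F [ 0.1 -0.9 -1.2] j [0.72 0.73 0.79 0.   1.62 0.73]
```

Emit:
apply_moves:
  steps:
    - [[-0.0396,0.0192,0],[0,0,0]]
    - [[-0.0396,0.0192,0],[0,0,0]]
    - [[-0.0396,0.0192,0],[0,0,0]]
    - [[-0.0396,0.0192,0],[0,0,0]]
    - [[-0.0396,0.0192,0],[0,0,0]]

```text
time_s: 37.58
tool_pos: [0.6202, 0.3132, 0.2364]
orientation: [-0.001, 0.708, 0.706, 0.001]
wrist_force: [-0.3, 0.8, -1.6]
gripper_width: 0.104
grip_force: 59.3
```

Emit:
apply_moves:
  steps:
    - [[-0.0396,0.0192,0],[0,0,0]]
    - [[0,0,0.045],[0,0,0]]
    - [[0,0,0.045],[0,0,0]]
    - [[0,0,0.045],[0,0,0]]
    - [[0,0,0.045],[0,0,0]]

```text
time_s: 38.2
tool_pos: [0.639, 0.2755, 0.0549]
orientation: [-0.001, 0.708, 0.706, 0.001]
wrist_force: [-0.3, 0.8, -1.6]
gripper_width: 0.106
grip_force: 59.3
```

Run:
```python
from h import *
from rig import capture
togo([.6386,.2755,.006],0)
c=capture("top"); cv2.imwrite("pics/t4.png",cv2.resize(c["frame"][170:330,190:410,::-1],(800,582)))
```

```text
t 38.2 tcp [0.639  0.2755 0.0549] yang -0.16 shift tool [-0.0001 -0.0004  0.0489] turn z -0.002750697343783325 F [-0.3  0.8 -1.6] j [0.35 0.75 1.18 0.   1.21 0.35]
```

View pics/t4.png

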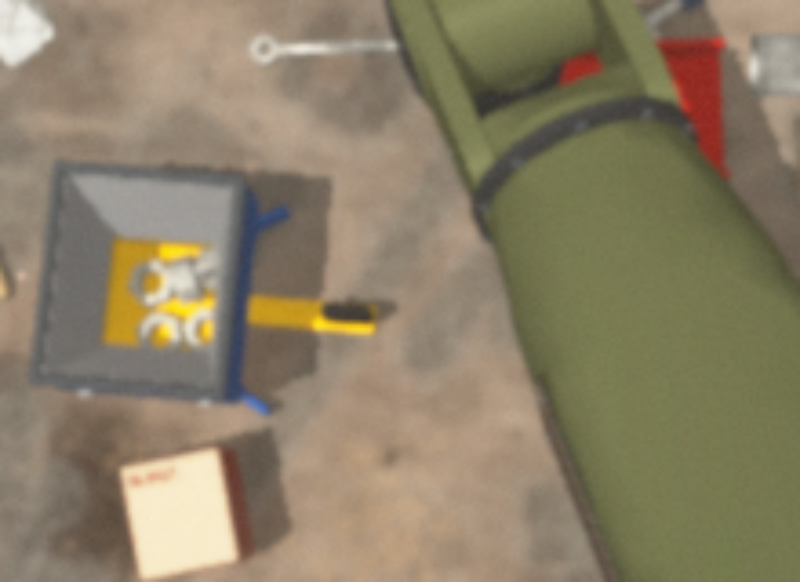

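The nuts lie in the tray under the outlet, px ~(150–210, 260–330). Set the tote down, release, and go to the tray fin.

Emit:
apply_moves:
  steps:
    - [[0,0,0.02],[0,0,0]]
    - [[0,0,0.018],[0,0,0]]
    - [[0,0,0.008],[0,0,0]]
    - [[0,0,0.003],[0,0,0]]
    - [[0,0,0],[0,0,0]]

```text
time_s: 38.88
tool_pos: [0.6393, 0.2758, 0.0076]
orientation: [-0.001, 0.707, 0.707, 0.002]
wrist_force: [-0.1, 0.8, -1.8]
gripper_width: 0.11
grip_force: 59.3
```

Emit:
apply_moves:
  steps:
    - [[0,0,0],[0,0,0]]
    - [[0,0,0],[0,0,0]]
    - [[0,0,0],[0,0,0]]
    - [[0,0,0],[0,0,0]]
    - [[0,0,-0.03],[0,0,0]]
  jaw: 1

```text
time_s: 39.5
tool_pos: [0.6377, 0.2751, 0.0349]
orientation: [-0.002, 0.707, 0.707, -0.001]
wrist_force: [-0.9, -0.7, 0.6]
gripper_width: 1.0
grip_force: 0.0
```

Emit:
apply_moves:
  steps:
    - [[0,0,-0.05],[0,0,0]]
    - [[0,0,-0.03],[0,0,0]]
    - [[0.02,-0.045,0],[0,0,0]]
    - [[0.02,-0.045,0],[0,0,0.05]]
    - [[0.02,0,0],[0,0,0.05]]

```text
time_s: 40.12
tool_pos: [0.5475, 0.3361, 0.1175]
orientation: [-0.001, 0.742, 0.67, 0.001]
wrist_force: [0.8, 0.5, 1.1]
gripper_width: 1.003
grip_force: 0.0
```

Run:
```python
from h import *
from rig import capture
c=capture("wrist"); P=pts(c); z=P[...,2]; H=cv2.cvtColor(c["frame"],cv2.COLOR_RGB2HSV)
m=(z>.044)&(z<.058)&(H[...,2]<90); m[330:]=0
for k in comps(m,80):
    r=rect(np.array([ray(c,u,v,.052)[:2] for v,u in np.argwhere(k)])); print("fin",k.sum(),r)
togo([.5088,.378,-.018],-5.8)
c=capture("top"); P=pts(c); z=P[...,2]; H=cv2.cvtColor(c["frame"],cv2.COLOR_RGB2HSV)
m=((H[...,0]<5)|(H[...,0]>174))&(H[...,1]>150); m[:170]=0;m[245:]=0;m[:,:320]=0;m[:,395:]=0
print("tote floor z",np.percentile(z[m],[5,50,95]).round(3))
m=(H[...,1]<70)&(H[...,2]>110)&(z>.004)&(z<.06); m[:235]=0;m[262:]=0;m[:,:212]=0;m[:,262:]=0
for k in comps(m,5): print("nut px in outlet",k.sum(),np.round(np.median(P[k],0),3))
```

```text
fin 1008 (array([510.9, 381.3]), array([34.3, 10.3]), 84.3)
fin 384 (array([638.3, 294.4]), array([29.6, 12. ]), 86.5)
t 40.17 tcp [0.5487 0.3383 0.1178] yang -5.9 shift tool [ 0.0349 -0.0438  0.1359] turn z -0.0017959956642096216 F [-0.2  1.3  1.3] j [0.49 0.57 1.31 0.   1.25 0.6 ]
tote floor z [-0.     0.006  0.044]
nut px in outlet 203 [0.537 0.495 0.026]
nut px in outlet 62 [0.506 0.502 0.018]
```

Emit:
apply_moves:
  steps:
    - [[0.019,-0.021,0],[0,0,0]]
    - [[0.019,-0.021,0.02],[0,0,0]]
    - [[0,0,0.04],[0,0,0]]
    - [[0,0,0.04],[0,0,0]]
    - [[0,0,0.03],[0,0,0]]

```text
time_s: 40.85
tool_pos: [0.5122, 0.3769, -0.0146]
orientation: [-0.001, 0.742, 0.671, 0.001]
wrist_force: [-0.3, -0.6, 0.7]
gripper_width: 1.002
grip_force: 0.0
```

Emit:
apply_moves:
  steps:
    - [[0,0,0.006],[0,0,0]]
    - [[0,0,0],[0,0,0]]
    - [[0,0,0],[0,0,0]]

```text
time_s: 41.22
tool_pos: [0.513, 0.3782, -0.0171]
orientation: [-0.001, 0.742, 0.671, 0.002]
wrist_force: [-0.2, 0.3, 0.5]
gripper_width: 1.002
grip_force: 0.0
```

Emit:
apply_moves:
  steps:
    - [[0,0,0],[0,0,0]]
    - [[0,0,0],[0,0,0]]
    - [[0,0,0],[0,0,0]]
    - [[0,0,0],[0,0,0]]
    - [[0,0,0],[0,0,0]]
  jaw: 0

```text
time_s: 41.85
tool_pos: [0.512, 0.3779, -0.0186]
orientation: [-0.001, 0.742, 0.671, 0.001]
wrist_force: [-2.0, -0.5, 1.3]
gripper_width: 0.109
grip_force: 58.4
```

Emit:
apply_moves:
  steps:
    - [[-0.008,0,0],[0,0,0]]
    - [[-0.014,0,0],[0,0,0]]
    - [[-0.016,0,0],[0,0,0]]
    - [[-0.016,0,0],[0,0,0]]
    - [[-0.016,0,0],[0,0,0]]

```text
time_s: 42.48
tool_pos: [0.5051, 0.307, -0.0188]
orientation: [-0.001, 0.742, 0.67, 0.001]
wrist_force: [0.7, 3.5, 1.6]
gripper_width: 0.112
grip_force: 58.9
```

Emit:
apply_moves:
  steps:
    - [[-0.016,0,0],[0,0,0]]
    - [[-0.016,0,0],[0,0,0]]
    - [[-0.016,0,0],[0,0,0]]
    - [[-0.016,0,0],[0,0,0]]
    - [[-0.016,0,0],[0,0,0]]

```text
time_s: 43.1
tool_pos: [0.497, 0.2277, -0.019]
orientation: [-0.001, 0.742, 0.671, 0.001]
wrist_force: [1.6, 3.9, 4.0]
gripper_width: 0.109
grip_force: 59.2
```

Emit:
apply_moves:
  steps:
    - [[0,0,0],[0,0,0]]
    - [[0,0,0],[0,0,0]]

```text
time_s: 43.35
tool_pos: [0.4971, 0.227, -0.0189]
orientation: [-0.001, 0.742, 0.67, 0.0]
wrist_force: [-1.4, -7.8, 10.3]
gripper_width: 0.104
grip_force: 60.2
```

Emit:
apply_moves:
  steps:
    - [[0,0,0],[0,0,0]]
    - [[0,0,0],[0,0,0]]
    - [[0,0,0],[0,0,0]]
    - [[0,0,0],[0,0,0]]
    - [[0,0,-0.03],[0,0,0]]
  jaw: 1

```text
time_s: 43.98
tool_pos: [0.4957, 0.2281, 0.0093]
orientation: [-0.002, 0.742, 0.671, -0.001]
wrist_force: [-0.2, -0.1, 0.3]
gripper_width: 1.0
grip_force: 0.0
```

Emit:
apply_moves:
  steps:
    - [[0,0,-0.05],[0,0,0]]
    - [[0,0,-0.05],[0,0,0]]
    - [[-0.03,-0.04,-0.04],[0,0,0]]
    - [[-0.03,-0.04,-0.04],[0,0,0]]
    - [[-0.03,-0.04,-0.02],[0,0,0]]

```text
time_s: 44.6
tool_pos: [0.3696, 0.1512, 0.2103]
orientation: [-0.001, 0.742, 0.671, 0.002]
wrist_force: [1.1, -0.3, 0.5]
gripper_width: 0.999
grip_force: 0.0
```

Run:
```python
from h import *
from rig import capture
togo([.4,.1,.2])
c=capture("top"); cv2.imwrite("pics/t5.png",cv2.resize(c["frame"][160:340,190:430,::-1],(800,600)))
P=pts(c); z=P[...,2]; H=cv2.cvtColor(c["frame"],cv2.COLOR_RGB2HSV)
m=(H[...,0]>20)&(H[...,0]<33)&(H[...,1]>150)&(z>.040)&(z<.056); m[:200]=0;m[290:]=0;m[:,:230]=0;m[:,345:]=0
print(rect(np.array([ray(c,u,v,.048)[:2] for v,u in np.argwhere(m)])))
```

```text
t 44.6 tcp [0.3696 0.1512 0.2103] yang -5.77 shift tool [-0.0479  0.0354  0.0102] turn z None F [ 1.1 -0.3  0.5] j [ 0.29 -0.06  1.89  0.    1.31  0.39]
(array([506.4, 324.2]), array([160. ,  90.2]), 84.5)
```

View pics/t5.png

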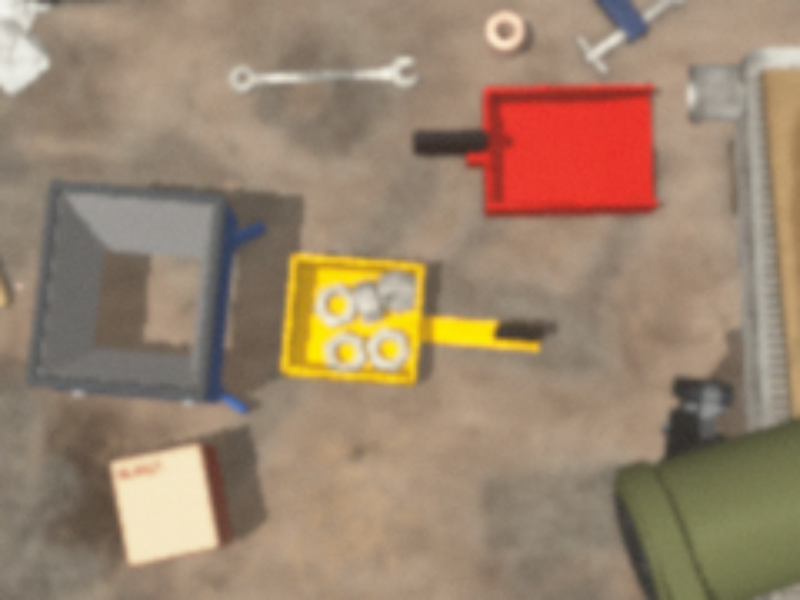

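The tray is clear of the hopper and its ears and holds five nuts: px (338,305), (368,298), (397,290), (346,352) and (390,348). The tote is upright and empty in its old place. The sleeve, spanner and box are unmoved, and the gripper is clear.

```bash
python3 -c "
from rig import hand_in; print(hand_in())"
```

```text
the job is handed in; nothing more can be done
None
```

The job is done and handed in at about 45 s of the 208 s allowed: all five nuts are in the tray, which is drawn clear of the hopper, and the empty tote is upright on the bench with the sleeve, spanner and red box undisturbed.

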